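# Tamp the ballast and stock the paint caddy

## Robot

A 7-joint arm with a two-finger parallel gripper is mounted at the origin on a cart in front of the work surface, level with it; the furniture and walls round the work are solid. World frame = base frame: x ahead of the robot, y to its left, z up, the work surface at z = 0. Lengths are in m, angles in rad, forces in N, time in s.
With the tool pointing down it reaches from about 0.4 to 0.85 m from the base axis. Payload 10.4 kg.
Tool frame: the origin (TCP) lies midway between the tips of the shut fingers; the grasp point (between the pads) lies manip.pinch_z behind it (manip.pinch_z is the distance from the TCP to the grasp point, in m); z points along the fingers, y is the direction in which the jaws open and shut (so a half turn about z gives the same grasp; the last joint's range is limited). The gripper opens to 85 mm and grips with 20 to 120 N. Pads are 22 mm wide; open, the fingers measure 114 mm over their backs; the gripper's body (76 mm by 85 mm) begins 54 mm behind the grasp point. The pads swing forward as they close: fully open they stand 13 mm farther back than shut.
Start: joints at [1.263, 0.332, -0.065, 1.46, 0.022, 1.35, -0.088], TCP at [0.176, -0.6, 0.231] pointing down, gripper open.
Joint ranges: [-2.6, 2.6], [-0.5, 2.12], [-1.47, 1.34], [0.16, 2.42], [-1.27, 4.41], [0.06, 2.06], [-2.6, 2.6]. Speed limits (rad/s): [2.22, 2.22, 2.79, 2.79, 3.14, 3.14, 3.14].

## Interface

Orientations are given as a unit quaternion [x, y, z, w].
In Python, from workcell import manip gives the robot as it stands.
- The arm moves only by the shell command python3 -m handwheel 'ROWS' [FORCE]. ROWS is JSON, a list that holds one entry, the list of rows, each a list of 7 numbers: the shift along the tool's x, y, z in m, then the turn, a rotation vector about the tool's x, y, z in rad, then the finger opening in m, from 0 to 0.0854. In form: [[[tx, ty, tz, ax, ay, az, claw], ...]]. A call has 1 to 8 rows; each row is the pose to reach, as a shift and turn from the pose commanded when the call began, along the tool's axes at that moment; what a row does not reach only later rows make up. A row lasts 1/8 s, in which the tool goes at most 62.5 mm and 10.7 degrees, less where a joint would pass 70% of its speed; a pose out of reach is approached as far as the arm can. A call with a gripper value outside its range is refused whole. The fingers move at their own pace and stop on an object; FORCE is the grip in N (left out, the last holds). Time passes only in rows, so rows that repeat a pose let the fingers close. It gives the time, the measured TCP pose, the force and the opening at its end, in the units of the state.
- manip.get_obs(): the state, without advancing time (a new reading comes with each control period).
- manip.camera(name): name is "scene" or "side" or "wrist"; returns the picture (400x640x3 uint8, blue, green, red); there is no depth.
- manip.calibration(name): a dict with "fx", "fy", "cx", "cy" (pixels), "view" (4x4, takes a point from world to camera coordinates); the wrist camera has in their place "tool_from_camera" (4x4, takes a point from camera to tool coordinates, whose origin is the TCP and whose axes are the flange's). Camera axes: x right, y up, looking along -z (the intrinsics and any distortion apply to the point x, -y, -z); pixel columns grow to the right and rows downward; lengths in m; the calibration is good to about 2 mm. The wrist camera is an equidistant fisheye: a pixel r from the principal point sees the ray r / f radians off the axis. A picture is of the moment at which its call begins: read the wrist's pose just before it. calibration takes no time and is no camera call.
- manip.hand_in(): hands the job in, once; it reports no verdict.
The state is a dict: "clock": time; "joint_pos": joint angles; "joint_velocities": joint speeds; "tau": joint torques, N m; "position": TCP position; "ee_rot": TCP orientation; "ft_force": force on the tool from outside, world axes, zero at the start; "torque": the same for the moment, N m; "grip_width": opening from 0.0 (shut) to 1.0 (fully open).
Only numpy, scipy, OpenCV 4.12 (cv2) and the standard library are available. Lean on these libraries where they do the work, as an engineer would, in place of code of your own. Each camera call takes 0.05 s, during which the arm holds its last target.

## Task

Make the paint caddy ready for use: put the spare ballast blocks from the bench into its deep bay, then, with the hand tamper, press down the blocks that lean in there (never touch the leaning ones with the gripper) until every block lies flat on the bay floor, ending with a firm press of the tamper on the level blocks. Then stand the tamper upright on the bench and set every loose bottle and jar from the bench upright on the caddy's low grey deck. Leave the tape roll and the stapler where they are.

Things in the scene. Friction and masses are not known exactly. Their poses are not given: they have to be found in the camera images.
- caddy: fixed plywood caddy, 256 mm (x) x 314 mm (y), origin at the centre of its underside on the bench, z up. Its +y part is the open ballast bay, inside 240 mm (x) x 150 mm (y), walls 8 mm thick, top of the walls 55 mm over the bench. Its -y part is the low deck, with a lip 8 mm thick that stands 8 mm over the deck surface; the 55 mm bay wall divides the two
- bay_floor (a point): centre of the ballast bay's floor (6 mm over the bench), axes as the caddy's; the long walls that blocks lean on are at y = +75 and -75 mm, the short walls at x = +120 and -120 mm; the leaning blocks stand near the corners (x about +84 or -84 mm), the middle is free
- deck (a point): centre of the caddy's flat grey deck, on its surface (20 mm over the bench), axes as the caddy's; inside the lip the deck is 240 mm (x) x 140 mm (y), room for two rows of two, e.g. at x = +65 or -65 mm, y = +34 or -34 mm
- tamper: hand tamper of 0.3 kg standing upright on the bench: flat square steel foot 50 x 50 x 10 mm (origin at the centre of its underside), steel stem 14 mm thick, and on top a square wooden grip 28 x 28 mm, 60 to 110 mm over the underside; z along the stem, sides along x and y
- white_bottle: white capped bottle, 119 mm tall, straight body 49 mm wide up to 103 mm, cap 33 mm wide; origin at the centre of its underside, z up through the cap. Stands on the bench. May be absent
- pink_bottle: pink bottle with a domed cap, 107 mm tall, body 49 mm wide up to 79 mm; origin at the centre of its underside, z up. Stands on the bench. May be absent
- dropper_bottle: small white dropper bottle with a black collar, 111 mm tall, body 40 mm wide up to 73 mm; origin at the centre of its underside, z up. Stands on the bench. May be absent
- paint_jar: preserve jar of white paint with a screw lid, 90 mm tall, 60 mm wide (63 mm at the lid); origin at the centre of its underside, z up. Stands on the bench. May be absent
- masking_tape: roll of masking tape lying at the back of the bench, 103 mm wide, 25 mm high; bystander, origin at the centre of its underside
- stapler: stapler, 152 x 40 x 78 mm, at the back right; bystander, origin at the centre of its underside
- block_0: concrete ballast block, 50 x 64 x 18 mm (its own x, y, z), origin at its centre. It leans by friction about 38 deg against a long wall of the bay, its y length running up to that wall: upper edge 54 mm over the bay floor and 11 mm from the wall. 10 N down on that edge makes the foot slide out and the block drop flat (z axis vertical, centre 9 mm over the floor). May be absent
- block_1: concrete ballast block, 50 x 64 x 18 mm (its own x, y, z), origin at its centre. It leans by friction about 38 deg against a long wall of the bay, its y length running up to that wall: upper edge 54 mm over the bay floor and 11 mm from the wall. 10 N down on that edge makes the foot slide out and the block drop flat (z axis vertical, centre 9 mm over the floor). May be absent
- block_2: concrete ballast block, 50 x 64 x 18 mm (its own x, y, z), origin at its centre. It leans by friction about 38 deg against a long wall of the bay, its y length running up to that wall: upper edge 54 mm over the bay floor and 11 mm from the wall. 10 N down on that edge makes the foot slide out and the block drop flat (z axis vertical, centre 9 mm over the floor). May be absent
- block_3: concrete ballast block, 50 x 64 x 18 mm (its own x, y, z), origin at its centre. It leans by friction about 38 deg against a long wall of the bay, its y length running up to that wall: upper edge 54 mm over the bay floor and 11 mm from the wall. 10 N down on that edge makes the foot slide out and the block drop flat (z axis vertical, centre 9 mm over the floor). May be absent
- spare_0: spare concrete ballast block lying flat on the bench, 50 x 64 x 18 mm (its own x, y, z), origin at its centre. May be absent
- spare_1: spare concrete ballast block lying flat on the bench, 50 x 64 x 18 mm (its own x, y, z), origin at its centre. May be absent
Not all that is in view belongs to the job. What is shaped like the pink_bottle but blue is not meant. Leave any green look-alike of the white_bottle alone.

How it is judged:
By the outcome, as a careful person would: the job done as asked, in the order asked, and still so for the second after the job is handed in, with the robot touching nothing.
Of block_0, block_1, block_2, block_3 only 2 to 4 are there at a start; the rules pass over those that are not, and their reading is None.
Of spare_0, spare_1 only 1 to 2 are there at a start; the rules pass over those that are not, and their reading is None.
Of white_bottle, pink_bottle, dropper_bottle, paint_jar only 3 to 4 are there at a start; the rules pass over those that are not, and their reading is None.
At some moment in a run one of spare_0, spare_1, tamper may be knocked a few centimetres aside while the robot is not near it.
It also fails if it takes over 210 s, if anything falls off the work surface, if the arm or the gripper's body presses on something with over 40 N, if the wrist force passes 120 N, or if a joint passes its speed limit or range.

## Working session

There is one attempt and no reset: what is moved stays moved. The work goes in short steps, Python scripts to look and compute and a shell command to move; the robot and the scene stay as the last step left them, time stands still between calls to the robot, and variables do not carry over. Pictures are saved under pics/ and viewed, and the job is handed in when it is done.

```bash
ls; mkdir -p pics
python3 - <<'E'
from workcell import manip
import cv2
o=manip.get_obs(); print(o, manip.pinch_z)
for n in ["scene","side","wrist"]:
    cv2.imwrite(f"pics/{n}0.png",manip.camera(n)); print(n,manip.calibration(n))
E
```

```text
pics
{'clock': 0.0, 'joint_pos': array([ 1.26340645,  0.33287218, -0.06472222,  1.46095663,  0.02159164,
        1.34989378, -0.08850379]), 'joint_velocities': array([-0.00157321,  0.00054943,  0.00073774, -0.00020269,  0.00228849,
       -0.0016312 ,  0.00049534]), 'tau': array([ 1.18287821e-04, -6.25449944e+01,  4.89103713e-02, -3.91617072e+01,
        1.61452848e-02,  9.72371665e-03, -2.08693734e-05]), 'position': array([ 0.17550015, -0.59945642,  0.23050848]), 'ee_rot': array([ 9.89876101e-01,  1.41932343e-01, -1.27305755e-04, -7.05948703e-04]), 'ft_force': array([-0.42314763,  0.69731063,  0.25990642]), 'torque': array([ 0.03806995,  0.018327  , -0.02024577]), 'grip_width': 0.9992569219438697} 0.0187
scene {'fx': 382.25231619362074, 'fy': 382.25231619362074, 'cx': 320.3840537412551, 'cy': 197.6820862713344, 'view': array([[-0.7455397 , -0.66613021,  0.02100231,  0.37088084],
       [ 0.48440105, -0.51996423,  0.70355727, -0.35827211],
       [-0.4577403 ,  0.53470342,  0.71032814, -0.89187241],
       [ 0.        ,  0.        ,  0.        ,  1.        ]])}
side {'fx': 427.25560988837134, 'fy': 427.25560988837134, 'cx': 325.85971337000024, 'cy': 203.47066218805492, 'view': array([[-0.91104426, -0.41195201, -0.01714335,  0.47065363],
       [ 0.26271103, -0.61203474,  0.74591983, -0.24505397],
       [-0.3177755 ,  0.67506224,  0.66581507, -1.34722493],
       [ 0.        ,  0.        ,  0.        ,  1.        ]])}
wrist {'fx': 309.70691628693146, 'fy': 309.70691628693146, 'cx': 317.19299068699627, 'cy': 200.66831938954127, 'tool_from_camera': array([[ 3.23864127e-04,  9.54279974e-01,  2.98914079e-01,
         7.65537665e-02],
       [ 9.99999939e-01, -3.47743581e-04,  2.66987372e-05,
        -2.38384536e-04],
       [ 1.29423523e-04,  2.98914052e-01, -9.54280028e-01,
        -1.42739317e-01],
       [ 0.00000000e+00,  0.00000000e+00,  0.00000000e+00,
         1.00000000e+00]])}
```

View pics/scene0.png

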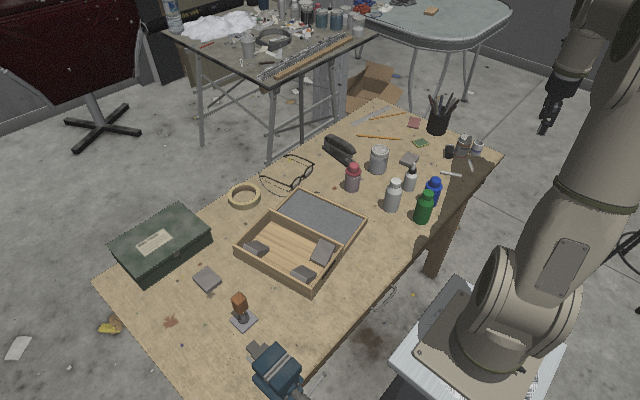

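View pics/side0.png

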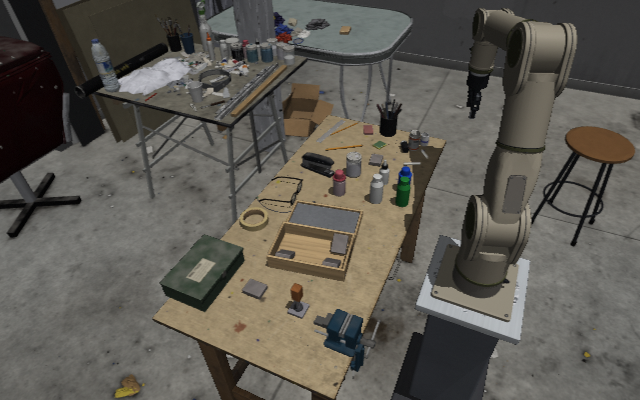

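View pics/wrist0.png

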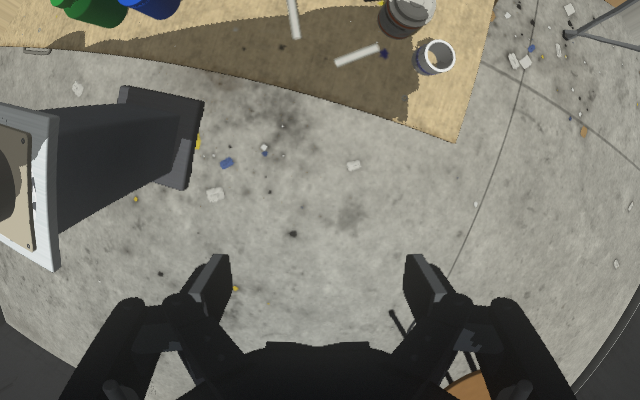

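```bash
cat > h.py <<'E'
from workcell import manip
import numpy as np, cv2
from scipy.spatial.transform import Rotation as R
def ray(name,px,pose=None):
    c=manip.calibration(name); u=(px[0]-c['cx'])/c['fx']; v=(px[1]-c['cy'])/c['fy']
    if name!='wrist':
        d=np.array([u,-v,-1.]); V=c['view']; Rm=V[:3,:3]
        return -Rm.T@V[:3,3], Rm.T@d/np.linalg.norm(d)
    r=np.hypot(u,v); s=np.sin(r)/r if r>1e-9 else 1
    d=np.array([u*s,-v*s,-np.cos(r)]); T=c['tool_from_camera']
    p,q=pose; Rt=R.from_quat(q)
    return p+Rt.apply(T[:3,3]), Rt.apply(T[:3,:3]@d)
def onz(name,px,z,pose=None):
    o,d=ray(name,px,pose); return o+d*(z-o[2])/d[2]
def tri(*rays):
    A=np.zeros((3,3));b=np.zeros(3)
    for o,d in rays:
        P=np.eye(3)-np.outer(d,d);A+=P;b+=P@o
    x=np.linalg.solve(A,b)
    return x,[round(1000*np.linalg.norm((np.eye(3)-np.outer(d,d))@(x-o)),1) for o,d in rays]
def proj(name,X,pose=None):
    c=manip.calibration(name);X=np.asarray(X,float)
    if name!='wrist':
        V=c['view'];p=V[:3,:3]@X+V[:3,3];return np.array([c['cx']+c['fx']*p[0]/-p[2],c['cy']+c['fy']*-p[1]/-p[2]])
    T=c['tool_from_camera'];p,q=pose
    t=R.from_quat(q).inv().apply(X-p);k=T[:3,:3].T@(t-T[:3,3])
    th=np.arctan2(np.hypot(k[0],k[1]),-k[2]);rr=np.hypot(k[0],k[1])
    return np.array([c['cx']+c['fx']*th*k[0]/rr,c['cy']-c['fy']*th*k[1]/rr])
def pose():
    o=manip.get_obs();return o['position'],o['ee_rot']
def st():
    o=manip.get_obs();y=R.from_quat(o['ee_rot']).as_matrix()
    print('t %.2f'%o['clock'],'p',o['position'].round(4),'yaw(x axis) %.1f'%np.degrees(np.arctan2(y[1,0],y[0,0])),'tilt',y[:,2].round(3),'F',o['ft_force'].round(1),'g %.3f'%o['grip_width'],'q',o['joint_pos'].round(2))
def go(x,y,z,yawdeg):
    """tool-axes shift and turn to put the TCP at x,y,z, pointing down, tool-x axis at yaw"""
    p,q=pose();a=np.radians(yawdeg);c,s=np.cos(a),np.sin(a)
    Rt=np.array([[c,s,0],[s,-c,0],[0,0,-1.]])
    Rc=R.from_quat(q);print('shift',Rc.inv().apply(np.array([x,y,z])-p).round(4),'turn',(Rc.inv()*R.from_matrix(Rt)).as_rotvec().round(4))
def snap(name,fn,crop=None,k=1):
    ps=pose();im=manip.camera(name);np.savez('pics/'+fn+'.npz',p=ps[0],q=ps[1]);cv2.imwrite('pics/'+fn+'_raw.png',im)
    v=im
    if crop: v=im[crop[1]:crop[3],crop[0]:crop[2]]
    v=cv2.resize(v,None,fx=k,fy=k,interpolation=cv2.INTER_CUBIC);cv2.imwrite('pics/'+fn+'.png',v);return im
def ld(fn):
    f=np.load('pics/'+fn+'.npz');return f['p'],f['q']
E
python3 - <<'E'
import cv2
a=cv2.imread('pics/scene0.png')[170:340,180:380]; cv2.imwrite('pics/c1.png',cv2.resize(a,None,fx=3.5,fy=3.5,interpolation=cv2.INTER_CUBIC))
a=cv2.imread('pics/scene0.png')[120:240,320:490]; cv2.imwrite('pics/c2.png',cv2.resize(a,None,fx=4,fy=4,interpolation=cv2.INTER_CUBIC))
a=cv2.imread('pics/side0.png')[130:340,220:430]; cv2.imwrite('pics/c3.png',cv2.resize(a,None,fx=2.8,fy=2.8,interpolation=cv2.INTER_CUBIC))
E
```

```text
(no output)
```

View pics/c1.png

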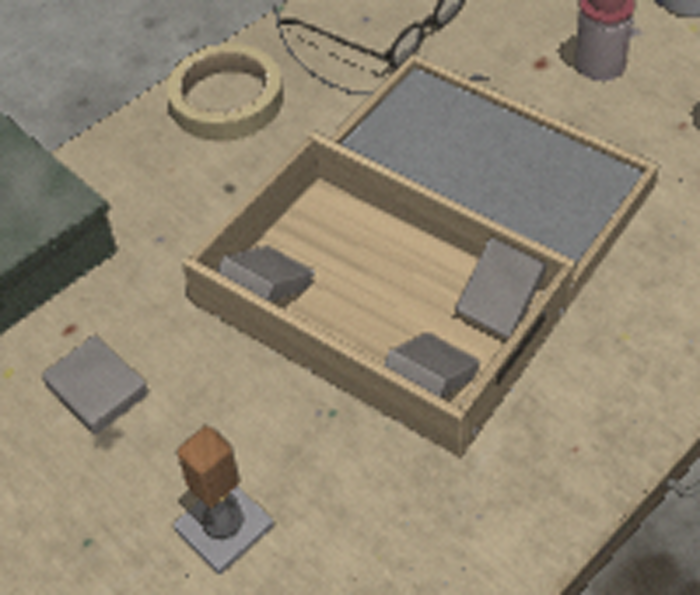

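View pics/c2.png

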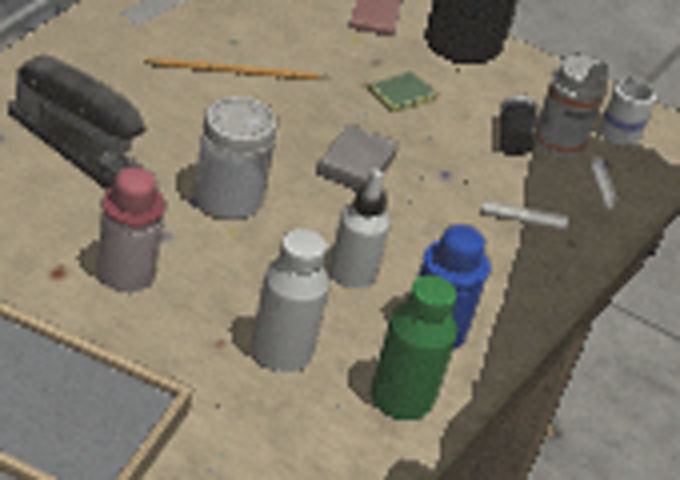

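View pics/c3.png

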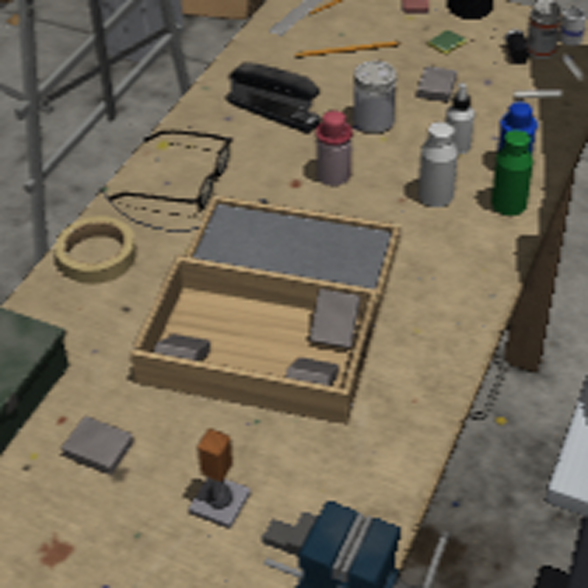

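Run:
```python
from h import *
s=lambda x,y:(180+(x+.5)/3.5-.5,170+(y+.5)/3.5-.5)
d=lambda x,y:(220+(x+.5)/2.8-.5,130+(y+.5)/2.8-.5)
for n,z,a,b in [('bayFL',.055,(184,262),(132,355)),('bayFR',.055,(462,412),(351,390)),('divL',.055,(313,136),(179,260)),('divR',.055,(577,265),(382,293)),('deckL',.028,(415,58),(217,199)),('deckR',.028,(657,168),(401,230)),('spareA ctr',.018,(96,380),(98,441)),('tamper top',.11,(207,446),(214,440)),('tamper foot',.005,(224,525),(219,501))]:
    A=s(*a);B=d(*b);X,e=tri(ray('scene',A),ray('side',B))
    print(n,onz('scene',A,z).round(3),onz('side',B,z).round(3),X.round(3),e)
s=lambda x,y:(320+(x+.5)/4-.5,120+(y+.5)/4-.5)
for n,z,a,b in [('spareB',.018,(358,150),(437,80)),('white cap',.119,(303,240),(441,132)),('pink',.107,(135,180),(335,117)),('dropper tip',.111,(376,175),(462,92)),('jar lid',.09,(241,115),(376,75)),('white base',0,(285,362),(437,200)),('jar base',0,(230,208),(376,128))]:
    A=s(*a);B=d(*b);X,e=tri(ray('scene',A),ray('side',B))
    print(n,onz('scene',A,z).round(3),onz('side',B,z).round(3),X.round(3),e)
```

```text
bayFL [0.627 0.212 0.055] [0.627 0.213 0.055] [0.627 0.212 0.054] [np.float64(0.4), np.float64(0.4)]
bayFR [0.381 0.164 0.055] [0.378 0.16  0.055] [0.374 0.172 0.071] [np.float64(0.7), np.float64(0.7)]
divL [0.653 0.054 0.055] [0.652 0.054 0.055] [0.651 0.055 0.057] [np.float64(0.2), np.float64(0.2)]
divR [0.404 0.009 0.055] [0.401 0.008 0.055] [0.398 0.016 0.065] [np.float64(0.9), np.float64(0.9)]
deckL [ 0.676 -0.092  0.028] [ 0.676 -0.093  0.028] [ 0.675 -0.091  0.029] [np.float64(0.1), np.float64(0.1)]
deckR [ 0.431 -0.135  0.028] [ 0.428 -0.133  0.028] [ 0.429 -0.134  0.028] [np.float64(1.3), np.float64(1.3)]
spareA ctr [0.615 0.311 0.018] [0.618 0.31  0.018] [0.617 0.311 0.017] [np.float64(1.2), np.float64(1.2)]
tamper top [0.462 0.318 0.11 ] [0.463 0.317 0.11 ] [0.463 0.317 0.109] [np.float64(0.7), np.float64(0.7)]
tamper foot [0.463 0.319 0.005] [0.464 0.318 0.005] [0.463 0.319 0.005] [np.float64(0.8), np.float64(0.8)]
spareB [ 0.5   -0.477  0.018] [ 0.5   -0.478  0.018] [ 0.498 -0.473  0.022] [np.float64(0.2), np.float64(0.2)]
white cap [ 0.419 -0.24   0.119] [ 0.415 -0.236  0.119] [ 0.417 -0.238  0.119] [np.float64(1.9), np.float64(1.9)]
pink [ 0.56  -0.221  0.107] [ 0.561 -0.226  0.107] [ 0.556 -0.214  0.115] [np.float64(1.4), np.float64(1.4)]
dropper tip [ 0.423 -0.351  0.111] [ 0.421 -0.341  0.111] [ 0.43  -0.368  0.093] [np.float64(2.6), np.float64(2.6)]
jar lid [ 0.558 -0.364  0.09 ] [ 0.554 -0.359  0.09 ] [ 0.554 -0.356  0.095] [np.float64(1.9), np.float64(1.9)]
white base [ 0.408 -0.233  0.   ] [ 0.414 -0.238  0.   ] [ 0.413 -0.239 -0.004] [np.float64(2.8), np.float64(2.8)]
jar base [ 0.548 -0.353  0.   ] [ 0.549 -0.354  0.   ] [ 0.551 -0.358 -0.004] [np.float64(0.5), np.float64(0.5)]
```

Run:
```python
from h import *
go(.5,-.49,.23,46)
```

```text
shift [ 0.3422 -0.014   0.0007] turn [-1.000e-03 -2.000e-04 -5.181e-01]
```

```bash
python3 -m handwheel '[[[0.342,-0.014,0,0,0,-0.518,0.085],[0.342,-0.014,0,0,0,-0.518,0.085],[0.342,-0.014,0,0,0,-0.518,0.085],[0.342,-0.014,0,0,0,-0.518,0.085],[0.342,-0.014,0,0,0,-0.518,0.085],[0.342,-0.014,0,0,0,-0.518,0.085],[0.342,-0.014,0,0,0,-0.518,0.085],[0.342,-0.014,0,0,0,-0.518,0.085]]]' 60
python3 - <<'E'
from h import *
st(); snap('wrist','w1')
E
```

```text
clock: 1.15
position: [0.4989, -0.491, 0.231]
ee_rot: [0.921, 0.39, -0.0, -0.0]
ft_force: [-0.7, -0.1, 0.2]
grip_width: 0.995
t 1.15 p [ 0.4989 -0.491   0.231 ] yaw(x axis) 45.9 tilt [-0.001 -0.    -1.   ] F [-0.7 -0.1  0.2] g 0.995 q [ 0.88  0.51 -0.26  1.22  0.13  1.42 -0.13]
```

View pics/w1.png

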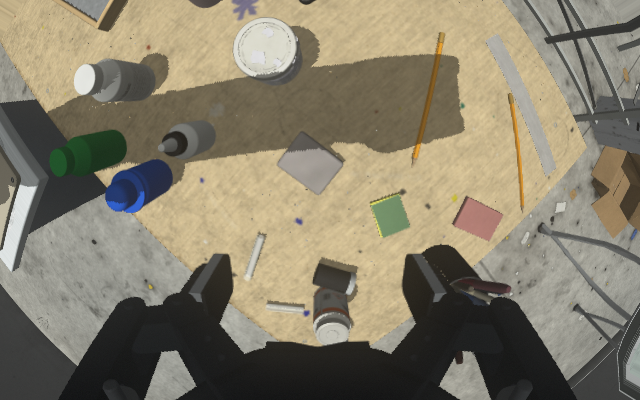

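```bash
cat >> h.py <<'E'
def blk(fn,px,z,name='wrist',r=45,sat=45,vmin=100):
    im=cv2.imread('pics/'+fn+'_raw.png');ps=ld(fn)
    hsv=cv2.cvtColor(im,cv2.COLOR_BGR2HSV)
    m=((hsv[...,1]<sat)&(hsv[...,2]>vmin)).astype(np.uint8)
    w=np.zeros_like(m);cv2.circle(w,(int(px[0]),int(px[1])),r,1,-1);m&=w
    m=cv2.morphologyEx(m,cv2.MORPH_OPEN,np.ones((3,3)))
    n,l,s,c=cv2.connectedComponentsWithStats(m);k=l[int(px[1]),int(px[0])]
    cs,_=cv2.findContours((l==k).astype(np.uint8),0,cv2.CHAIN_APPROX_NONE)
    cc=max(cs,key=cv2.contourArea)[:,0]
    W=np.array([onz(name,p,z,ps)[:2] for p in cc])*1000
    (cx,cy),(w_,h_),a=cv2.minAreaRect(W.astype(np.float32).reshape(-1,1,2))
    print('label',k,'area',s[k],'ctr',round(cx/1000,4),round(cy/1000,4),'w %.1f h %.1f ang of w side %.1f'%(w_,h_,a))
    return cc
E
python3 - <<'E'
from h import *
im=cv2.imread('pics/w1_raw.png');print(cv2.cvtColor(im,cv2.COLOR_BGR2HSV)[[162,162,140,185,100,186],[310,290,303,318,320,330]])
for v in (90,100,110): blk('w1',(310,160),.018,vmin=v)
blk('w1',(310,160),.018,vmin=100,sat=60)
for f,p,z in [('scene',(266.5,45),.09)]: print(onz('wrist',p,z,ld('w1')))
E
```

```text
[[ 17  22 165]
 [ 13  21 167]
 [ 18  27  93]
 [ 15  22 162]
 [ 22  74 111]
 [ 21  75 204]]
label 1 area [ 278  134   65   61 2092] ctr 0.4997 -0.4773 w 49.1 h 62.7 ang of w side 8.3
label 1 area [ 278  148   65   47 1841] ctr 0.4995 -0.4773 w 49.0 h 62.7 ang of w side 8.5
label 1 area [ 278  148   65   47 1822] ctr 0.4993 -0.4774 w 48.4 h 62.5 ang of w side 8.3
label 1 area [ 277  148   66   47 1879] ctr 0.4993 -0.4772 w 49.3 h 63.6 ang of w side 8.5
[ 0.5597293 -0.3619515  0.09     ]
```

Run:
```python
from h import *
go(.4995,-.4774,.05,98.5);go(.4995,-.4774,.004,98.5)
```

```text
shift [ 0.0109 -0.009   0.1812] turn [-7.000e-04  8.000e-04 -9.182e-01]
shift [ 0.0109 -0.0089  0.2272] turn [-7.000e-04  8.000e-04 -9.182e-01]
```

```bash
python3 -m handwheel '[[[0.011,-0.009,0.0,0,0,-0.918,0.085],[0.011,-0.009,0.06,0,0,-0.918,0.085],[0.011,-0.009,0.12,0,0,-0.918,0.085],[0.011,-0.009,0.16,0,0,-0.918,0.085],[0.011,-0.009,0.18,0,0,-0.918,0.085],[0.011,-0.009,0.18,0,0,-0.918,0.085],[0.011,-0.009,0.2,0,0,-0.918,0.085],[0.011,-0.009,0.2,0,0,-0.918,0.085]]]' 60
python3 - <<'E'
from h import *
st(); snap('wrist','w2')
go(.4995,-.4774,.004,98.5)
E
```

```text
clock: 2.2
position: [0.5002, -0.4759, 0.0301]
ee_rot: [0.653, 0.757, -0.0, -0.001]
ft_force: [-0.4, 0.4, -0.5]
grip_width: 0.993
t 2.20 p [ 0.5002 -0.4759  0.0301] yaw(x axis) 98.5 tilt [-0.002  0.001 -1.   ] F [-0.4  0.4 -0.5] g 0.993 q [ 0.97  0.67 -0.4   1.44  0.28  1.08  0.67]
shift [-0.0011 -0.0014  0.0271] turn [-0.0007 -0.0003 -0.0001]
```

View pics/w2.png

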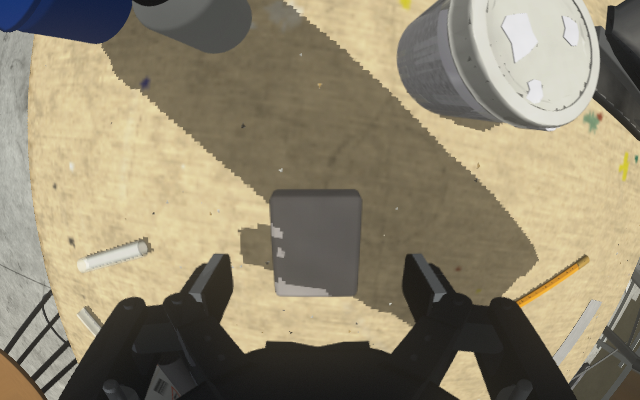

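```bash
python3 -m handwheel '[[[-0.001,-0.001,0.026,0,0,0,0.085],[-0.001,-0.001,0.026,0,0,0,0.045],[-0.001,-0.001,0.026,0,0,0,0.04],[-0.001,-0.001,0.026,0,0,0,0.04],[-0.001,-0.001,0.026,0,0,0,0.04],[-0.001,-0.001,0.026,0,0,0,0.04],[-0.001,-0.001,0.026,0,0,0,0.04],[-0.001,-0.001,0.026,0,0,0,0.04]]]' 60
python3 -m handwheel '[[[0,0,-0.04,0,0,0,0.04],[0,0,-0.10,0,0,0,0.04],[0,0,-0.16,0,0,0,0.04],[0,0,-0.2,0,0,0,0.04],[0,0,-0.2,0,0,0,0.04]]]' 60
python3 - <<'E'
from h import *
st(); snap('wrist','w3'); 
A=np.array([[.128,.157],[-.128,.157],[.128,-.157],[-.128,-.157]])
B=np.array([[.627,.212],[.380,.162],[.676,-.092],[.4295,-.134]])
ca,cb=A.mean(0),B.mean(0);U,S,Vt=np.linalg.svd((A-ca).T@(B-cb));Rm=(Vt.T@U.T)
print(np.degrees(np.arctan2(Rm[1,0],Rm[0,0])),cb,((A-ca)@Rm.T+cb-B).round(4))
E
```

```text
clock: 3.25
position: [0.5011, -0.4779, 0.0071]
ee_rot: [0.652, 0.758, -0.0, 0.001]
ft_force: [-0.6, -0.0, 6.6]
grip_width: 0.564
clock: 3.88
position: [0.5017, -0.4782, 0.21]
ee_rot: [0.652, 0.758, -0.0, 0.004]
ft_force: [-0.5, -0.0, -2.5]
grip_width: 0.562
t 3.88 p [ 0.5017 -0.4782  0.21  ] yaw(x axis) 98.6 tilt [ 0.005 -0.005 -1.   ] F [-0.5 -0.  -2.5] g 0.562 q [ 0.98  0.52 -0.43  1.27  0.22  1.38  0.72]
9.820619455193501 [0.528125 0.037   ] [[ 0.0005  0.0015]
 [-0.0048  0.0079]
 [ 0.005  -0.0039]
 [-0.0007 -0.0055]]
```

View pics/w3.png

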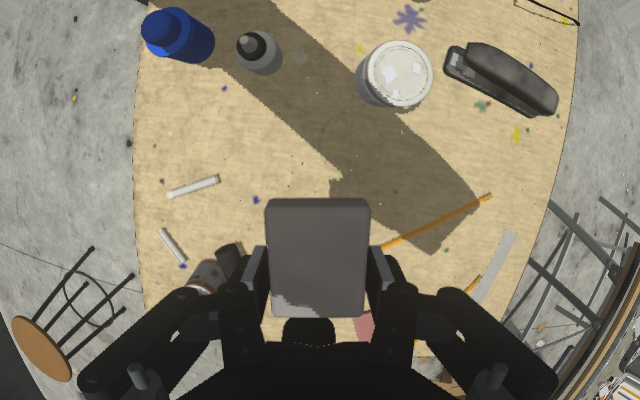

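Run:
```python
from h import *
go(.515,.06,.24,100)
```

```text
shift [ 0.5293  0.0944 -0.034 ] turn [ 0.0018  0.0024 -0.0245]
```

```bash
python3 -m handwheel '[[[0.529,0.094,-0.034,0.002,0.002,-0.024,0.04],[0.529,0.094,-0.034,0.002,0.002,-0.024,0.04],[0.529,0.094,-0.034,0.002,0.002,-0.024,0.04],[0.529,0.094,-0.034,0.002,0.002,-0.024,0.04],[0.529,0.094,-0.034,0.002,0.002,-0.024,0.04],[0.529,0.094,-0.034,0.002,0.002,-0.024,0.04],[0.529,0.094,-0.034,0.002,0.002,-0.024,0.04],[0.529,0.094,-0.034,0.002,0.002,-0.024,0.04]]]'
python3 -m handwheel '[[[0.0,0.0,0.0,0,0,0,0.04],[0.0,0.0,0.0,0,0,0,0.04]]]'
python3 - <<'E'
from h import *
st(); snap('wrist','w4')
E
```

```text
clock: 4.92
position: [0.5121, 0.0232, 0.2357]
ee_rot: [0.643, 0.766, -0.001, -0.002]
ft_force: [0.9, 0.1, -1.6]
grip_width: 0.568
clock: 5.18
position: [0.5126, 0.0209, 0.2357]
ee_rot: [0.643, 0.766, -0.001, -0.002]
ft_force: [0.0, -1.0, -1.9]
grip_width: 0.565
t 5.17 p [0.5126 0.0209 0.2357] yaw(x axis) 100.0 tilt [-0.004  0.001 -1.   ] F [ 0.  -1.  -1.9] g 0.565 q [ 0.56  0.15 -0.75  1.71  0.1   1.33 -0.03]
```

View pics/w4.png

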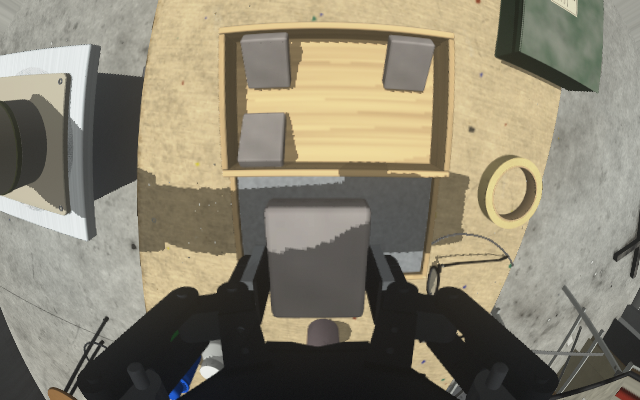

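Run:
```python
import cv2
a=cv2.imread('pics/w4_raw.png')[15:190,205:470];cv2.imwrite('pics/w4c.png',cv2.resize(a,None,fx=3,fy=3,interpolation=cv2.INTER_CUBIC))
```

```text
(no output)
```

View pics/w4c.png

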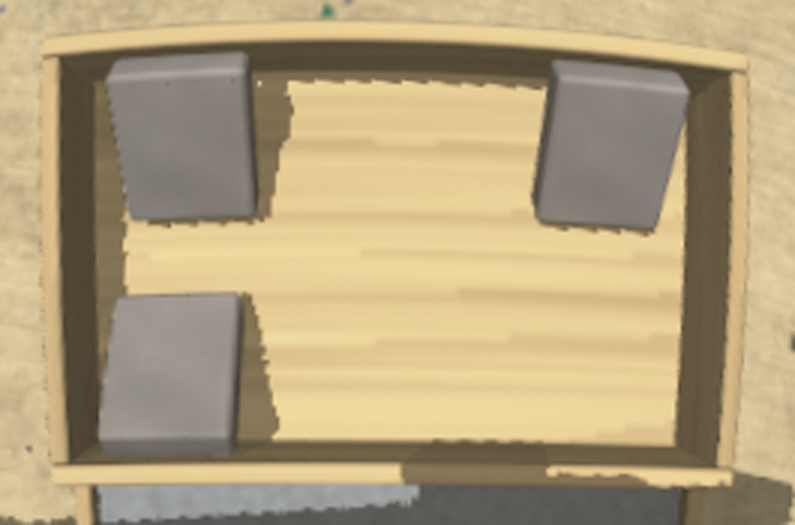

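Run:
```python
from h import *
P=ld('w4');f=lambda x,y:(205+(x+.5)/3-.5,15+(y+.5)/3-.5)
A=[];B=[]
for n,p,l in [('oTL',(42,42),(-.128,.157)),('oTR',(747,58),(.128,.157)),('oBR',(734,485),(.128,-.009)),('oBL',(54,481),(-.128,-.009)),('iTL',(60,56),(-.12,.149)),('iTR',(733,70),(.12,.149)),('iBR',(720,469),(.12,-.001)),('iBL',(68,464),(-.12,-.001))]:
    X=onz('wrist',f(*p),.055,P)[:2];A.append(l);B.append(X)
A=np.array(A);B=np.array(B)
ca,cb=A.mean(0),B.mean(0);U,S,Vt=np.linalg.svd((A-ca).T@(B-cb));Rm=(Vt.T@U.T)
t=cb-Rm@ca;print(np.degrees(np.arctan2(Rm[1,0],Rm[0,0])),'origin',t,'res mm',(((A@Rm.T+t-B)@Rm)*1000).round(1).tolist())
for n,l in [('bay',(0,.074)),('deck',(0,-.079))]: print(n,t+Rm@l)
bay=t+Rm@[0,.074]
# leaning blocks upper edge (z .06) & foot
for n,p in [('b-+ top',((107,70),(247,57))),('b++ top',((555,63),(687,83))),('b-- top',((101,444),(233,446)))]:
    print(n,[((onz('wrist',f(*q),.058,P)[:2]-bay)@Rm*1000).round(0).tolist() for q in p])
# scene/side checks
for n,l,z in [('FL',(.128,.157),.055),('FR',(-.128,.157),.055),('dL',(.128,-.157),.028),('dR',(-.128,-.157),.028)]:
    X=[*(t+Rm@l),z];print(n,proj('scene',X).round(1),proj('side',X).round(1))
```

```text
9.974592339420948 origin [0.5320799  0.03653093] res mm [[-0.8, 2.2], [1.6, 2.5], [0.4, -2.0], [-1.1, -2.3], [0.3, 0.3], [-0.5, 0.1], [-1.0, -0.0], [1.0, -0.6]]
bay [0.51926225 0.10941239]
deck [ 0.5457636  -0.04127496]
b-+ top [[-102.0, 67.0], [-53.0, 69.0]]
b++ top [[52.0, 69.0], [101.0, 67.0]]
b-- top [[-107.0, -67.0], [-59.0, -68.0]]
FL [230.9 244.1] [265.5 256.2]
FR [311.  289.2] [343.7 270.9]
dL [297.  184.3] [295.4 199.6]
dR [367.8 216.3] [362.3 210.2]
```

Run:
```python
from h import *
go(.5124,.145,.1,100);go(.5124,.145,.014,100)
```

```text
shift [0.1228 0.0216 0.136 ] turn [-0.0038 -0.002  -0.0021]
shift [0.1226 0.022  0.222 ] turn [-0.0038 -0.002  -0.0021]
```

```bash
python3 -m handwheel '[[[0.06,0.01,0,0,0,0,0.04],[0.123,0.022,0.03,0,0,0,0.04],[0.123,0.022,0.09,0,0,0,0.04],[0.123,0.022,0.136,0,0,0,0.04],[0.123,0.022,0.136,0,0,0,0.04],[0.123,0.022,0.136,0,0,0,0.04]]]'
python3 - <<'E'
from h import *
st(); snap('wrist','w5')
go(.5124,.145,.014,100)
E
```

```text
clock: 5.98
position: [0.5144, 0.1461, 0.1027]
ee_rot: [0.644, 0.765, 0.0, -0.001]
ft_force: [0.2, 0.4, -0.5]
grip_width: 0.566
t 5.97 p [0.5144 0.1461 0.1027] yaw(x axis) 99.9 tilt [-0.001  0.002 -1.   ] F [ 0.2  0.4 -0.5] g 0.566 q [ 0.32  0.35 -0.8   1.82  0.28  1.09 -0.4 ]
shift [-0.0011 -0.0026  0.0892] turn [ 0.0009 -0.002  -0.002 ]
```

View pics/w5.png

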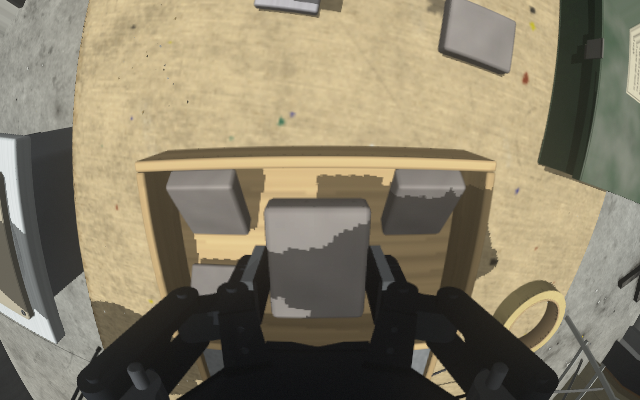

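```bash
python3 -m handwheel '[[[-0.001,-0.002,0.05,0,0,0,0.04],[-0.001,-0.002,0.08,0,0,0,0.04],[-0.001,-0.002,0.085,0,0,0,0.04],[-0.001,-0.002,0.087,0,0,0,0.04],[-0.001,-0.002,0.088,0,0,0,0.04]]]'
python3 - <<'E'
from h import *
st(); snap('wrist','w6')
E
```

```text
clock: 6.65
position: [0.5125, 0.1458, 0.0147]
ee_rot: [0.643, 0.766, 0.001, -0.0]
ft_force: [0.0, -0.0, -0.6]
grip_width: 0.557
t 6.65 p [0.5125 0.1458 0.0147] yaw(x axis) 99.9 tilt [ 0.     0.002 -1.   ] F [ 0.  -0.  -0.6] g 0.557 q [ 0.27  0.47 -0.74  1.89  0.39  0.93 -0.48]
```

View pics/w6.png

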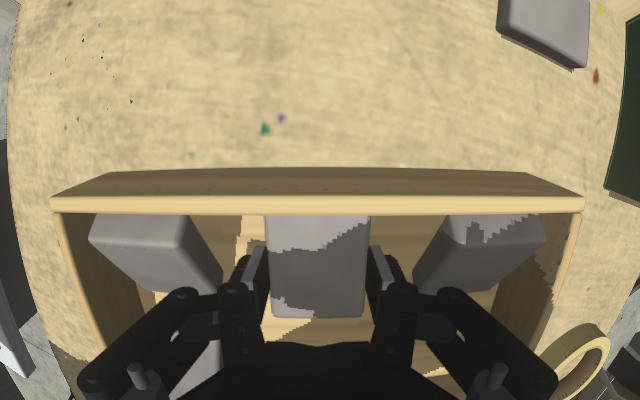

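```bash
python3 -m handwheel '[[[0,0,0.0015,0,0,0,0.04],[0,0,0.0025,0,0,0,0.04]]]'
python3 -m handwheel '[[[0,0,0,0,0,0,0.06],[0,0,0,0,0,0,0.06],[0,0,0,0,0,0,0.06]]]'
python3 -m handwheel '[[[0,0,-0.03,0,0,0,0.06],[0,0,-0.09,0,0,0,0.06],[0,0,-0.15,0,0,0,0.06],[0,0,-0.17,0,0,0,0.08]]]'
python3 - <<'E'
from h import *
st(); snap('wrist','w7')
E
```

```text
clock: 6.95
position: [0.512, 0.1457, 0.0128]
ee_rot: [0.643, 0.766, -0.0, -0.0]
ft_force: [-11.0, -5.6, 33.7]
grip_width: 0.566
clock: 7.32
position: [0.5113, 0.1455, 0.0106]
ee_rot: [0.643, 0.766, -0.0, -0.001]
ft_force: [0.3, -0.1, -0.2]
grip_width: 0.703
clock: 7.82
position: [0.5129, 0.146, 0.1843]
ee_rot: [0.643, 0.766, 0.002, 0.0]
ft_force: [0.3, -0.7, -1.0]
grip_width: 0.89
t 7.83 p [0.5129 0.146  0.1843] yaw(x axis) 100.0 tilt [ 0.003  0.002 -1.   ] F [ 0.3 -0.7 -1. ] g 0.890 q [ 0.37  0.26 -0.84  1.73  0.2   1.23 -0.34]
```

View pics/w7.png

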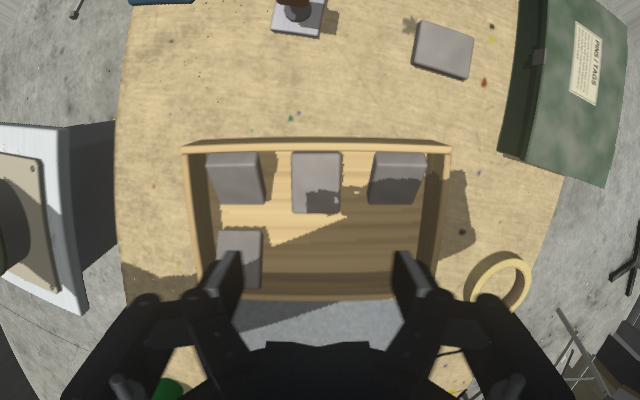

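Run:
```python
from h import *
for v in (110,120): blk('w7',(444,45),.018,vmin=v,r=50)
blk('w7',(318,170),.024,vmin=60,r=30)
t=onz('wrist',(299,8),.06,ld('w7'));print(t)
go(.616,.311,.2,100)
```

```text
label 1 area [ 414   21   60   57 2367] ctr 0.6185 0.3115 w 48.4 h 62.7 ang of w side 89.5
label 1 area [ 415   21   59   57 2336] ctr 0.6187 0.3117 w 48.0 h 62.5 ang of w side 89.6
label 1 area [ 291  152   50   48 2162] ctr 0.5103 0.1538 w 49.0 h 48.5 ang of w side 9.9
[0.46942524 0.30615855 0.06      ]
shift [ 0.1447  0.1297 -0.014 ] turn [ 0.004  -0.0016 -0.0004]
```

Run:
```python
from h import *
for p in [(211,240),(148,284),(211,229)]: print(onz('scene',p,0).round(3))
for p in [(498,158),(515,40)]: print(onz('wrist',p,0.0,ld('w7')).round(3))
go(.6165,.311,.12,179.5)
```

```text
[0.724 0.221 0.   ]
[0.726 0.421 0.   ]
[0.758 0.196 0.   ]
[0.723 0.212 0.   ]
[ 0.716  0.361 -0.   ]
shift [0.1445 0.1299 0.066 ] turn [ 0.0045  0.0014 -1.388 ]
```

```bash
python3 -m handwheel '[[[0.144,0.13,0,0,0,-1.388,0.085],[0.144,0.13,0,0,0,-1.388,0.085],[0.144,0.13,0,0,0,-1.388,0.085],[0.144,0.13,0.02,0,0,-1.388,0.085],[0.144,0.13,0.05,0,0,-1.388,0.085],[0.144,0.13,0.05,0,0,-1.388,0.085],[0.144,0.13,0.05,0,0,-1.388,0.085],[0.144,0.13,0.05,0,0,-1.388,0.085]]]'
python3 - <<'E'
from h import *
st(); snap('wrist','w8')
E
```

```text
clock: 8.88
position: [0.6143, 0.3096, 0.1294]
ee_rot: [0.002, 1.0, 0.001, -0.002]
ft_force: [-0.4, -0.1, 0.4]
grip_width: 0.997
t 8.88 p [0.6143 0.3096 0.1294] yaw(x axis) 179.7 tilt [-0.004  0.001 -1.   ] F [-0.4 -0.1  0.4] g 0.997 q [ 0.1   0.75 -1.    1.35  0.62  1.37  0.67]
```

View pics/w8.png

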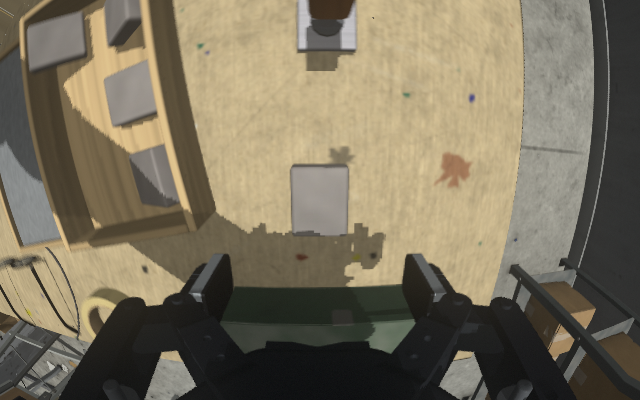

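Run:
```python
from h import *
for v in (110,130): blk('w8',(320,200),.018,vmin=v,r=50)
go(.6185,.3116,.04,179.5); go(.6185,.3116,.006,179.5)
```

```text
label 1 area [ 291  167   58   69 3752] ctr 0.6185 0.3118 w 48.8 h 61.7 ang of w side 89.8
label 1 area [ 291  167   57   68 3639] ctr 0.618 0.3118 w 48.1 h 60.5 ang of w side 89.6
shift [-0.0045  0.0021  0.0894] turn [ 0.0012 -0.0036  0.0064]
shift [-0.0046  0.002   0.1234] turn [ 0.0012 -0.0036  0.0064]
```

```bash
python3 -m handwheel '[[[-0.0045,0.002,0.05,0,0,0,0.085],[-0.0045,0.002,0.1,0,0,0,0.085],[-0.0045,0.002,0.122,0,0,0,0.085],[-0.0045,0.002,0.123,0,0,0,0.05],[-0.0045,0.002,0.123,0,0,0,0.04],[-0.0045,0.002,0.123,0,0,0,0.04],[-0.0045,0.002,0.123,0,0,0,0.04],[-0.0045,0.002,0.123,0,0,0,0.04]]]' 60
python3 -m handwheel '[[[0,0,-0.05,0,0,0,0.04],[0,0,-0.11,0,0,0,0.04],[0,0,-0.17,0,0,0,0.04],[0,0,-0.2,0,0,0,0.04]]]' 60
python3 - <<'E'
from h import *
st(); snap('wrist','w9')
b=np.array([.5187,.1095]);c,s=np.cos(np.radians(10)),np.sin(np.radians(10))
t=b+[.036*s,-.036*c];print(t);go(*t,.18,100)
E
```

```text
clock: 9.93
position: [0.62, 0.3128, 0.0102]
ee_rot: [0.005, 1.0, 0.002, 0.0]
ft_force: [-0.5, -0.5, 8.0]
grip_width: 0.56
clock: 10.42
position: [0.6198, 0.3125, 0.2127]
ee_rot: [0.004, 1.0, 0.002, 0.001]
ft_force: [0.8, 0.4, -0.8]
grip_width: 0.557
t 10.43 p [0.6198 0.3125 0.2127] yaw(x axis) 179.5 tilt [ 0.002  0.004 -1.   ] F [ 0.8  0.4 -0.8] g 0.557 q [ 0.08  0.7  -1.02  1.24  0.58  1.5   0.7 ]
[0.52495133 0.07404692]
shift [ 0.0935 -0.2401  0.0339] turn [8.3000e-03 1.0000e-04 1.3872e+00]
```

View pics/w9.png

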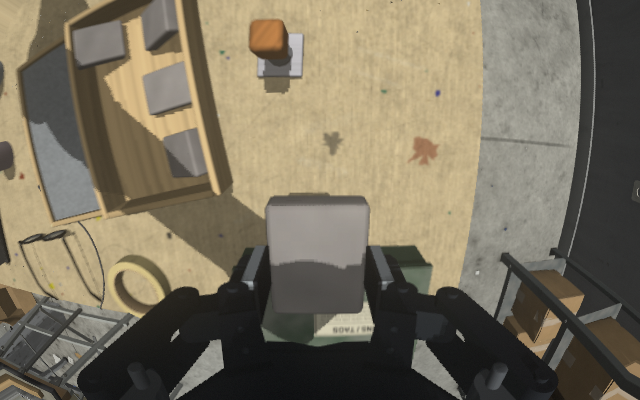

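```bash
python3 -m handwheel '[[[0.0935,-0.24,0.034,0.006,0,1.387,0.04],[0.0935,-0.24,0.034,0.006,0,1.387,0.04],[0.0935,-0.24,0.034,0.006,0,1.387,0.04],[0.0935,-0.24,0.034,0.006,0,1.387,0.04],[0.0935,-0.24,0.034,0.006,0,1.387,0.04],[0.0935,-0.24,0.034,0.006,0,1.387,0.04],[0.0935,-0.24,0.034,0.006,0,1.387,0.04],[0.0935,-0.24,0.034,0.006,0,1.387,0.04]]]'
python3 - <<'E'
from h import *
print('tamper foot',onz('wrist',(281,55),.01,ld('w9')))
st(); snap('wrist','w10')
go(.525,.074,.1,100);go(.525,.074,.018,100)
E
```

```text
clock: 11.48
position: [0.5236, 0.0725, 0.1741]
ee_rot: [0.644, 0.765, -0.003, -0.001]
ft_force: [-0.9, 0.6, -0.9]
grip_width: 0.56
tamper foot [0.48439264 0.27497735 0.01      ]
t 11.47 p [0.5236 0.0725 0.1741] yaw(x axis) 99.8 tilt [-0.005 -0.003 -1.   ] F [-0.9  0.6 -0.9] g 0.560 q [ 0.57  0.28 -0.91  1.75  0.24  1.23 -0.23]
shift [0.0013 0.002  0.0741] turn [-0.0051  0.0024 -0.0055]
shift [0.0015 0.0024 0.1561] turn [-0.0051  0.0024 -0.0055]
```

View pics/w10.png

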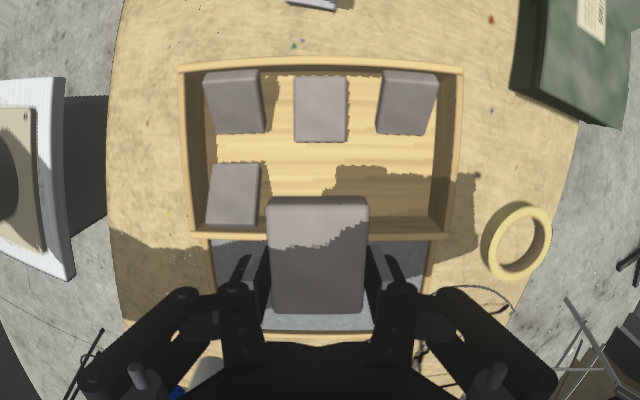

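Run:
```python
from h import *
blk('w10',(321,109),.024,vmin=90,r=42)
b=np.array([.5187,.1095]);c,s=np.cos(np.radians(10)),np.sin(np.radians(10))
for p in [(.5125,.1455)]: 
    d=np.array(p)-b;print(d@[c,s],d@[-s,c])
```

```text
label 1 area [ 294   76   53   66 3420] ctr 0.5126 0.1465 w 48.2 h 62.2 ang of w side 9.4
0.0001455263273337074 0.03652969780997446
```

```bash
python3 -m handwheel '[[[0.001,0.002,0.05,-0.004,0.002,-0.003,0.04],[0.001,0.002,0.1,-0.004,0.002,-0.003,0.04],[0.001,0.002,0.14,-0.004,0.002,-0.003,0.04],[0.001,0.002,0.153,-0.004,0.002,-0.003,0.04],[0.001,0.002,0.155,-0.004,0.002,-0.003,0.04],[0.001,0.002,0.156,-0.004,0.002,-0.003,0.04]]]'
```

```text
clock: 12.28
position: [0.5256, 0.0735, 0.019]
ee_rot: [0.641, 0.767, 0.0, 0.0]
ft_force: [0.1, 0.0, -0.2]
grip_width: 0.556
```

```bash
python3 -m handwheel '[[[0,0,0.001,0,0,0,0.04],[0,0,0.002,0,0,0,0.04]]]'; python3 -m handwheel '[[[0,0,0.0,0,0,0,0.04]]]'
```

```text
clock: 12.52
position: [0.5251, 0.0732, 0.0162]
ee_rot: [0.642, 0.767, -0.0, -0.0]
ft_force: [-1.7, -0.6, 10.4]
grip_width: 0.557
clock: 12.65
position: [0.525, 0.0732, 0.0162]
ee_rot: [0.642, 0.767, -0.0, -0.0]
ft_force: [-1.1, -0.9, 5.8]
grip_width: 0.56
```

Contact at the expected height; release, retreat, and look toward the tamper.

```bash
python3 -m handwheel '[[[0,0,0,0,0,0,0.06],[0,0,0,0,0,0,0.06],[0,0,0,0,0,0,0.06]]]'
python3 -m handwheel '[[[0,0,-0.03,0,0,0,0.06],[0,0,-0.09,0,0,0,0.06],[0,0,-0.15,0,0,0,0.06],[0.06,0,-0.21,0,0,0,0.085],[0.11,0,-0.21,0,0,0,0.085],[0.11,0,-0.21,0,0,0,0.085]]]'
python3 - <<'E'
from h import *
st(); snap('wrist','w11')
E
```

```text
clock: 13.02
position: [0.5244, 0.0733, 0.0154]
ee_rot: [0.641, 0.767, -0.001, -0.001]
ft_force: [0.4, -0.4, 0.2]
grip_width: 0.704
clock: 13.78
position: [0.5042, 0.1869, 0.2272]
ee_rot: [0.639, 0.769, 0.001, -0.001]
ft_force: [0.0, -0.1, -0.8]
grip_width: 0.998
t 13.78 p [0.5042 0.1869 0.2272] yaw(x axis) 100.6 tilt [ 0.     0.002 -1.   ] F [ 0.  -0.1 -0.8] g 0.998 q [ 0.41  0.27 -0.99  1.66  0.23  1.33 -0.43]
```

View pics/w11.png

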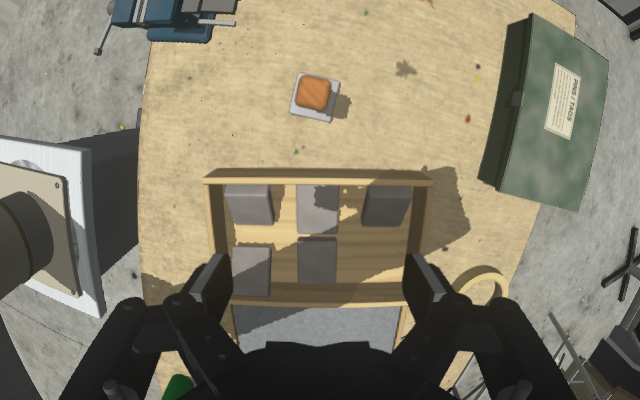

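Run:
```python
from h import *
im=cv2.imread('pics/w11_raw.png');a=im[55:140,270:375];cv2.imwrite('pics/w11c.png',cv2.resize(a,None,fx=6,fy=6,interpolation=cv2.INTER_CUBIC))
```

```text
(no output)
```

View pics/w11c.png

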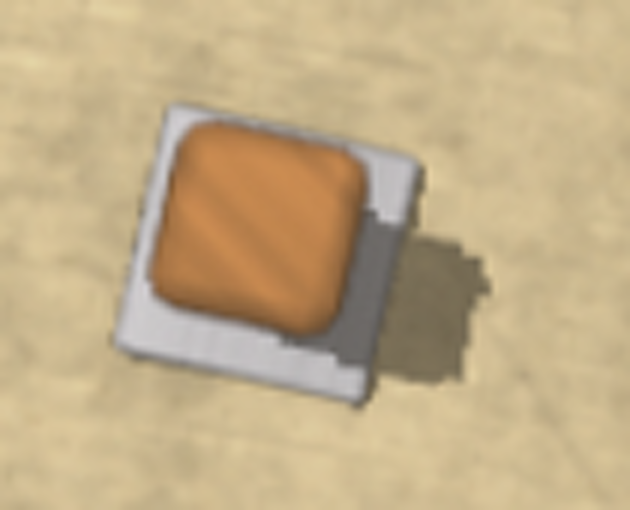

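```bash
cat >> h.py <<'E'
def rect(pts,name,z,P):
    W=np.array([onz(name,p,z,P)[:2] for p in pts]);c=W.mean(0)
    e=[W[(i+1)%4]-W[i] for i in range(4)]
    print('ctr',c.round(4),'sides',[round(1000*np.linalg.norm(v),1) for v in e],'ang',[round(np.degrees(np.arctan2(v[1],v[0])),1) for v in e])
def grip(fn,z=.11,name='wrist',lo=(5,110,80),hi=(18,255,255)):
    im=cv2.imread('pics/'+fn+'_raw.png');P=ld(fn)
    m=cv2.inRange(cv2.cvtColor(im,cv2.COLOR_BGR2HSV),lo,hi)
    n,l,s,c=cv2.connectedComponentsWithStats(m);k=1+np.argmax(s[1:,4])
    cs,_=cv2.findContours((l==k).astype(np.uint8),0,cv2.CHAIN_APPROX_NONE);cc=max(cs,key=cv2.contourArea)[:,0]
    W=np.array([onz(name,p,z,P)[:2] for p in cc])*1000
    r=cv2.minAreaRect(W.astype(np.float32).reshape(-1,1,2));print('px',c[k].round(1),s[k],'rect',np.round(r[0],1),np.round(r[1],1),'ang %.1f'%r[2])
E
python3 - <<'E'
from h import *
P=ld('w11');f=lambda x,y:(270+(x+.5)/6-.5,55+(y+.5)/6-.5)
rect([f(172,103),f(420,157),f(365,395),f(118,342)],'wrist',.01,P)
grip('w11')
E
```

```text
ctr [0.4846 0.2745] sides [np.float64(48.3), np.float64(47.5), np.float64(48.5), np.float64(47.6)] ang [np.float64(-2.0), np.float64(-91.9), np.float64(178.1), np.float64(87.8)]
px [312.8  92.6] [296  76  35  35 954] rect [484.4 273.5] [26.2 26.6] ang 87.2
```

Run:
```python
from h import *
go(.4845,.274,.15,87.8)
```

```text
shift [ 0.0914 -0.0035  0.0764] turn [-0.001  -0.001   0.2214]
```

```bash
python3 -m handwheel '[[[0.0914,-0.0035,0.0,0,0,0.221,0.085],[0.0914,-0.0035,0.04,0,0,0.221,0.085],[0.0914,-0.0035,0.076,0,0,0.221,0.085],[0.0914,-0.0035,0.076,0,0,0.221,0.085]]]'
python3 - <<'E'
from h import *
st(); snap('wrist','w12');grip('w12');go(.4845,.274,.064,87.8)
E
```

```text
clock: 14.32
position: [0.4846, 0.2689, 0.1468]
ee_rot: [0.722, 0.692, -0.004, -0.002]
ft_force: [0.2, -0.6, 1.4]
grip_width: 0.998
t 14.32 p [0.4846 0.2689 0.1468] yaw(x axis) 87.5 tilt [-0.007 -0.003 -1.   ] F [ 0.2 -0.6  1.4] g 0.998 q [ 0.19  0.4  -0.94  1.71  0.34  1.21 -0.88]
px [316.9 213.8] [ 296  185   43   56 2186] rect [484.8 281. ] [36.1 26.3] ang 87.7
shift [ 0.0046 -0.001   0.0848] turn [-0.0045  0.0013 -0.0057]
```

View pics/w12.png

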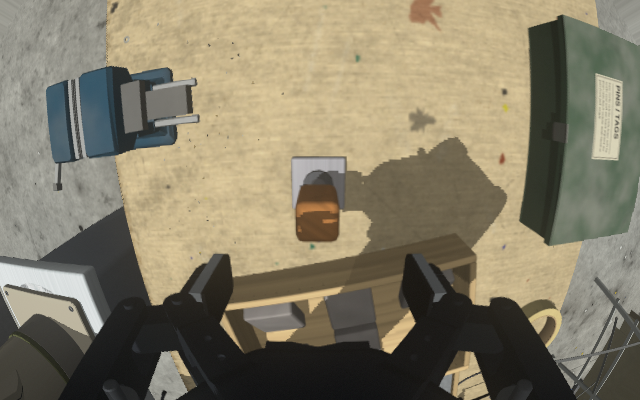

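```bash
python3 -m handwheel '[[[0.0046,-0.001,0.03,-0.004,0.001,-0.005,0.085],[0.0046,-0.001,0.07,-0.004,0.001,-0.005,0.085],[0.0046,-0.001,0.0845,-0.004,0.001,-0.005,0.085],[0.0046,-0.001,0.0845,-0.004,0.001,-0.005,0.04],[0.0046,-0.001,0.0845,-0.004,0.001,-0.005,0.02],[0.0046,-0.001,0.0845,-0.004,0.001,-0.005,0.02],[0.0046,-0.001,0.0845,-0.004,0.001,-0.005,0.02],[0.0046,-0.001,0.0845,-0.004,0.001,-0.005,0.02]]]' 110
python3 -m handwheel '[[[0,0,0,0,0,0,0.02],[0,0,0,0,0,0,0.02]]]' 110
python3 - <<'E'
from h import *
st()
E
```

```text
clock: 15.38
position: [0.4852, 0.2759, 0.0664]
ee_rot: [0.72, 0.694, 0.002, 0.001]
ft_force: [-2.5, -2.1, 7.7]
grip_width: 0.312
clock: 15.62
position: [0.4852, 0.2759, 0.0664]
ee_rot: [0.72, 0.694, 0.002, 0.001]
ft_force: [-2.3, -1.8, 6.9]
grip_width: 0.318
t 15.62 p [0.4852 0.2759 0.0664] yaw(x axis) 87.8 tilt [ 0.003  0.001 -1.   ] F [-2.3 -1.8  6.9] g 0.318 q [ 0.13  0.49 -0.89  1.79  0.43  1.07 -0.95]
```

```bash
cat >> h.py <<'E'
def bay(x,y,z,yaw=100):
    b=np.array([.5187,.1095]);c,s=np.cos(np.radians(10)),np.sin(np.radians(10))
    X=b+[c*x-s*y,s*x+c*y];print('world',X.round(4),end=' ');go(*X,z,yaw)
def inbay(p):
    b=np.array([.5187,.1095]);c,s=np.cos(np.radians(10)),np.sin(np.radians(10));d=np.asarray(p)[:2]-b;return (1000*np.array([d@[c,s],d@[-s,c]])).round(1)
E
python3 -m handwheel '[[[0,0,-0.06,0,0,0,0.02],[0,0,-0.12,0,0,0,0.02],[0,0,-0.12,0,0,0,0.02]]]' 110
python3 - <<'E'
from h import *
st();bay(-.079,.0475,.175)
E
```

```text
clock: 16.0
position: [0.4862, 0.2772, 0.1898]
ee_rot: [0.72, 0.694, 0.005, 0.002]
ft_force: [-0.3, -0.1, -2.9]
grip_width: 0.314
t 16.00 p [0.4862 0.2772 0.1898] yaw(x axis) 87.8 tilt [ 0.009  0.004 -1.   ] F [-0.3 -0.1 -2.9] g 0.314 q [ 0.2   0.36 -0.97  1.66  0.31  1.27 -0.86]
world [0.4327 0.1426] shift [-0.1366 -0.0485  0.0138] turn [ 0.0092 -0.0033 -0.2123]
```

```bash
python3 -m handwheel '[[[-0.1366,-0.0485,0.0,0.008,-0.003,-0.212,0.02],[-0.1366,-0.0485,0.0,0.008,-0.003,-0.212,0.02],[-0.1366,-0.0485,0.012,0.008,-0.003,-0.212,0.02],[-0.1366,-0.0485,0.012,0.008,-0.003,-0.212,0.02],[-0.1366,-0.0485,0.012,0.008,-0.003,-0.212,0.02]]]' 110
python3 - <<'E'
from h import *
st();snap('wrist','w13');snap('scene','s13',(170,170,390,320),3.5);bay(-.079,.0475,.13);print(inbay(pose()[0]))
E
```

```text
clock: 16.62
position: [0.4309, 0.1414, 0.1728]
ee_rot: [0.643, 0.766, -0.003, -0.001]
ft_force: [-0.6, 0.2, -2.3]
grip_width: 0.316
t 16.62 p [0.4309 0.1414 0.1728] yaw(x axis) 100.0 tilt [-0.006 -0.002 -1.   ] F [-0.6  0.2 -2.3] g 0.316 q [ 0.6   0.08 -1.04  1.92  0.08  1.18 -0.29]
world [0.4327 0.1426] shift [0.0002 0.002  0.0429] turn [-0.0061  0.0006  0.0013]
[-80.7  47.3]
```

View pics/w13.png

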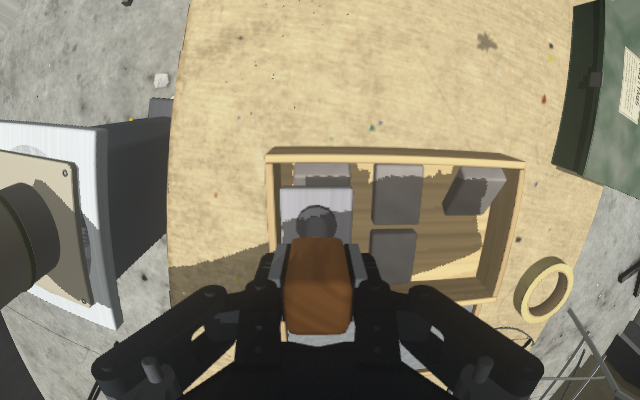

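View pics/s13.png

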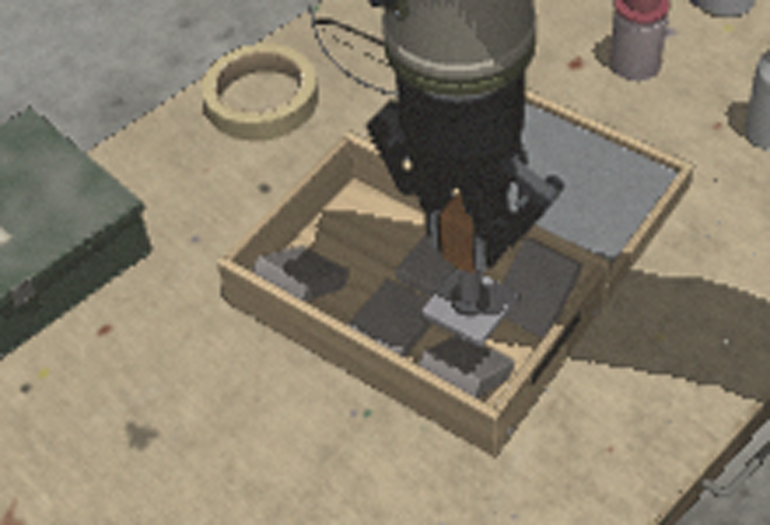

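Run:
```python
from h import *
P=ld('w13')
for p in [(281,190),(351,187)]: print('foot far',inbay(onz('wrist',p,.1165,P)))
for p in [(294,166),(349,166)]: print('block',inbay(onz('wrist',p,.06,P)))
for p in [(274,163),(519,166)]: print('rim inner',inbay(onz('wrist',p,.055,P)))
```

```text
foot far [-105.3   68.3]
foot far [-58.6  70.5]
block [-101.    73.6]
block [-54.8  73.8]
rim inner [-118.6   75.4]
rim inner [118.4  78. ]
```

```bash
python3 -m handwheel '[[[0.002,0.003,0.02,-0.005,0,0,0.02],[0.002,0.003,0.042,-0.005,0,0,0.02],[0.002,0.003,0.048,-0.005,0,0,0.02],[0.002,0.003,0.052,-0.005,0,0,0.02],[0.002,0.003,0.056,-0.005,0,0,0.02]]]' 110
python3 - <<'E'
from h import *
st();snap('wrist','w14');print(inbay(pose()[0]))
E
```

```text
clock: 17.35
position: [0.4336, 0.1435, 0.1172]
ee_rot: [0.643, 0.766, -0.001, 0.0]
ft_force: [0.5, 0.0, -2.0]
grip_width: 0.315
t 17.35 p [0.4336 0.1435 0.1172] yaw(x axis) 100.0 tilt [-0.    -0.002 -1.   ] F [ 0.5  0.  -2. ] g 0.315 q [ 0.55  0.18 -1.03  1.98  0.18  1.07 -0.38]
[-78.3  48.1]
```

View pics/w14.png

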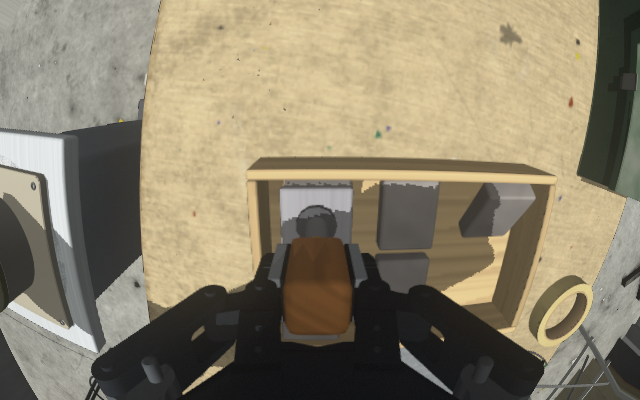

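```bash
python3 -m handwheel '[[[0,0,0.004,0,0,0,0.02],[0,0,0.008,0,0,0,0.02],[0,0,0.012,0,0,0,0.02]]]' 110
python3 -m handwheel '[[[0,0,0.003,0,0,0,0.02],[0,0,0.006,0,0,0,0.02]]]' 110
python3 -m handwheel '[[[0,0,0.003,0,0,0,0.02],[0,0,0.006,0,0,0,0.02]]]' 110
```

```text
clock: 17.77
position: [0.4331, 0.143, 0.1045]
ee_rot: [0.643, 0.766, -0.001, 0.0]
ft_force: [0.3, 0.1, -2.3]
grip_width: 0.315
clock: 18.02
position: [0.4331, 0.1431, 0.0986]
ee_rot: [0.643, 0.766, -0.001, 0.0]
ft_force: [-0.3, -0.0, -2.6]
grip_width: 0.314
clock: 18.27
position: [0.4331, 0.1431, 0.0926]
ee_rot: [0.643, 0.766, -0.001, 0.0]
ft_force: [-0.9, 0.9, -2.6]
grip_width: 0.316
```

```bash
python3 -m handwheel '[[[0,0,0.001,0,0,0,0.02],[0,0,0.002,0,0,0,0.02]]]' 110
python3 -m handwheel '[[[0,0,0.001,0,0,0,0.02],[0,0,0.001,0,0,0,0.02]]]' 110
python3 - <<'E'
from h import *
st();snap('wrist','w15');snap('side','d15',(240,180,380,300),5)
E
```

```text
clock: 18.52
position: [0.4331, 0.1431, 0.0908]
ee_rot: [0.643, 0.766, -0.001, 0.0]
ft_force: [-0.4, -0.5, -2.2]
grip_width: 0.315
clock: 18.77
position: [0.4333, 0.1432, 0.0904]
ee_rot: [0.643, 0.766, -0.001, 0.0]
ft_force: [-3.2, -0.3, 7.9]
grip_width: 0.312
t 18.77 p [0.4333 0.1432 0.0904] yaw(x axis) 100.0 tilt [-0.001 -0.002 -1.   ] F [-3.2 -0.3  7.9] g 0.312 q [ 0.52  0.23 -1.01  2.01  0.23  1.02 -0.42]
```

View pics/w15.png

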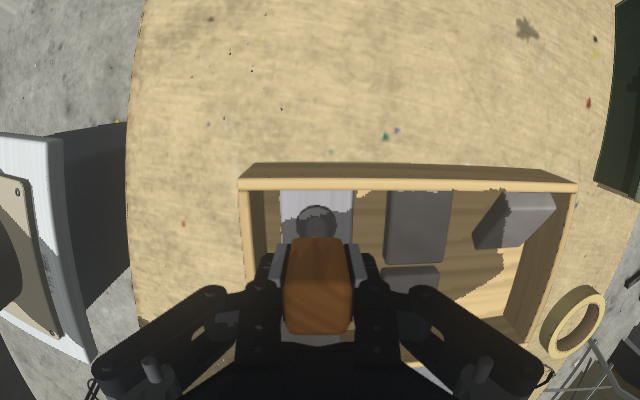

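View pics/d15.png

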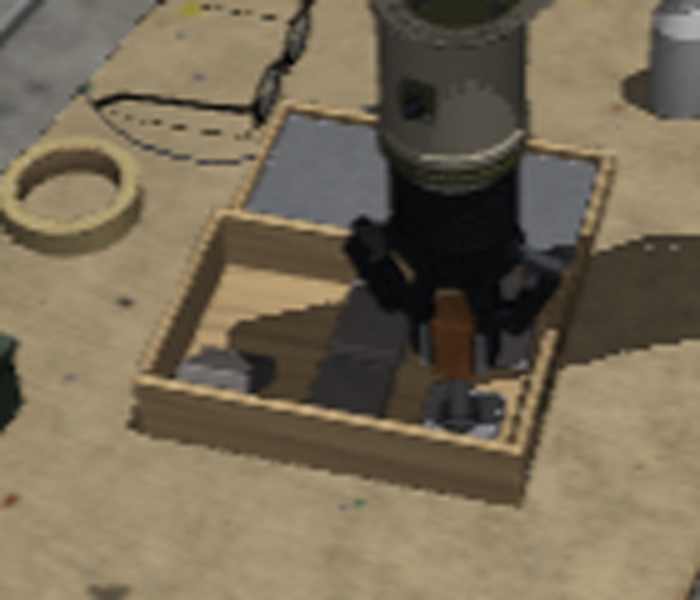

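```bash
python3 -m handwheel '[[[0,0,-0.04,0,0,0,0.02],[0,0,-0.085,0,0,0,0.02],[0,0,-0.085,0,0,0,0.02]]]' 110
python3 - <<'E'
from h import *
st();bay(.079,.048,.175);snap('wrist','w16')
E
```

```text
clock: 19.25
position: [0.435, 0.1439, 0.1776]
ee_rot: [0.643, 0.766, 0.001, 0.002]
ft_force: [0.4, 0.1, -2.5]
grip_width: 0.314
t 19.25 p [0.435  0.1439 0.1776] yaw(x axis) 100.0 tilt [ 0.005 -0.002 -1.   ] F [ 0.4  0.1 -2.5] g 0.314 q [ 0.61  0.08 -1.05  1.91  0.08  1.18 -0.3 ]
world [0.5882 0.1705] shift [-0.0003  0.1554  0.0033] turn [ 0.0043  0.0027 -0.0006]
```

View pics/w16.png

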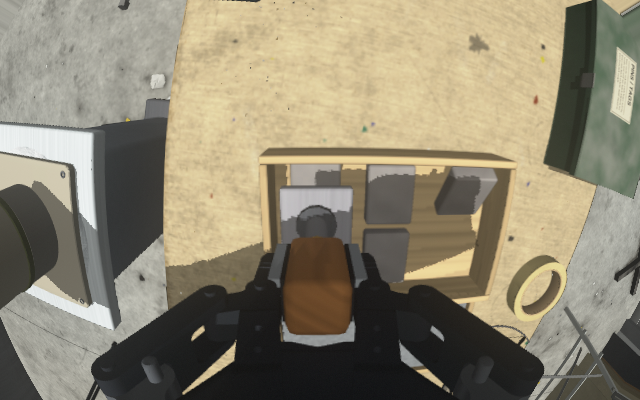

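```bash
python3 -m handwheel '[[[0,0.06,0,0.004,0.002,0,0.02],[0,0.12,0,0.004,0.002,0,0.02],[0,0.155,0.003,0.004,0.002,0,0.02],[0,0.155,0.003,0.004,0.002,0,0.02],[0,0.155,0.003,0.004,0.002,0,0.02]]]' 110
python3 - <<'E'
from h import *
st();print(inbay(pose()[0]));bay(.079,.048,.130);snap('wrist','w17')
E
```

```text
clock: 19.92
position: [0.5846, 0.1704, 0.1701]
ee_rot: [0.643, 0.766, -0.003, -0.003]
ft_force: [-0.8, -0.5, -3.7]
grip_width: 0.317
t 19.93 p [0.5846 0.1704 0.1701] yaw(x axis) 100.0 tilt [-0.008 -0.001 -1.   ] F [-0.8 -0.5 -3.7] g 0.317 q [ 0.36  0.52 -0.96  1.54  0.43  1.32 -0.48]
[75.5 48.6]
world [0.5882 0.1705] shift [-0.0006  0.0038  0.04  ] turn [-0.0078 -0.0007  0.0006]
```

View pics/w17.png

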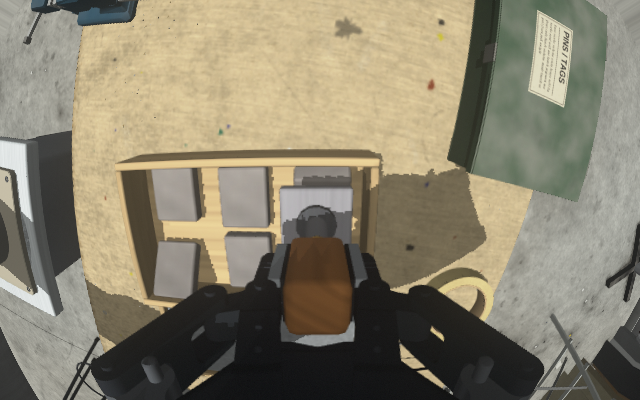

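```bash
python3 - <<'E'
from h import *
P=ld('w17')
for p in [(295,167),(350,167)]: print('block',inbay(onz('wrist',p,.06,P)))
for p in [(281,188),(353,188)]: print('foot',inbay(onz('wrist',p,.114,P)))
E
python3 -m handwheel '[[[0,0.003,0.02,-0.007,0,0,0.02],[0,0.003,0.036,-0.007,0,0,0.02],[0,0.003,0.040,-0.007,0,0,0.02],[0,0.003,0.044,-0.007,0,0,0.02],[0,0.003,0.048,-0.007,0,0,0.02]]]' 110
python3 -m handwheel '[[[0,0,0.004,0,0,0,0.02],[0,0,0.008,0,0,0,0.02],[0,0,0.012,0,0,0,0.02]]]' 110
```

```text
block [56.3 75.4]
block [102.1  75.6]
foot [51.1 71.8]
foot [99.1 71.9]
clock: 20.6
position: [0.5887, 0.1707, 0.1239]
ee_rot: [0.643, 0.766, 0.001, 0.001]
ft_force: [0.5, 0.4, -1.6]
grip_width: 0.31
clock: 20.98
position: [0.5885, 0.1705, 0.1113]
ee_rot: [0.643, 0.766, 0.001, 0.0]
ft_force: [-0.5, 0.1, -2.9]
grip_width: 0.316
```

```bash
python3 -m handwheel '[[[0,0,0.004,0,0,0,0.02],[0,0,0.008,0,0,0,0.02],[0,0,0.012,0,0,0,0.02]]]' 110
python3 -m handwheel '[[[0,0,0.004,0,0,0,0.02],[0,0,0.007,0,0,0,0.02],[0,0,0.007,0,0,0,0.02]]]' 110
python3 -m handwheel '[[[0,0,0.001,0,0,0,0.02],[0,0,0.0015,0,0,0,0.02]]]' 110
```

```text
clock: 21.35
position: [0.5885, 0.1706, 0.0993]
ee_rot: [0.643, 0.766, 0.001, 0.0]
ft_force: [-0.6, 1.1, -3.2]
grip_width: 0.313
clock: 21.72
position: [0.5884, 0.1706, 0.0923]
ee_rot: [0.643, 0.766, 0.001, 0.0]
ft_force: [0.2, -0.5, -2.8]
grip_width: 0.318
clock: 21.98
position: [0.5886, 0.1706, 0.0911]
ee_rot: [0.643, 0.766, 0.001, 0.0]
ft_force: [0.4, -0.9, -2.7]
grip_width: 0.315
```

```bash
python3 -m handwheel '[[[0,0,0.001,0,0,0,0.02],[0,0,0.0015,0,0,0,0.02]]]' 110
python3 -m handwheel '[[[0,0,-0.04,0,0,0,0.02],[0,0,-0.085,0,0,0,0.02],[0,0,-0.085,0,0,0,0.02]]]' 110
python3 - <<'E'
from h import *
st();snap('wrist','w18');bay(-.083,-.0475,.175)
E
```

```text
clock: 22.22
position: [0.5888, 0.1707, 0.0904]
ee_rot: [0.643, 0.766, 0.001, 0.001]
ft_force: [-4.0, -3.4, 9.7]
grip_width: 0.315
clock: 22.6
position: [0.59, 0.1716, 0.1781]
ee_rot: [0.643, 0.766, 0.003, 0.002]
ft_force: [-0.4, -0.4, -2.9]
grip_width: 0.318
t 22.60 p [0.59   0.1716 0.1781] yaw(x axis) 100.0 tilt [ 0.007  0.002 -1.   ] F [-0.4 -0.4 -2.9] g 0.318 q [ 0.36  0.51 -0.97  1.53  0.43  1.32 -0.48]
world [0.4452 0.0483] shift [-0.0958 -0.1629  0.    ] turn [ 0.0043 -0.0004 -0.0006]
```

View pics/w18.png

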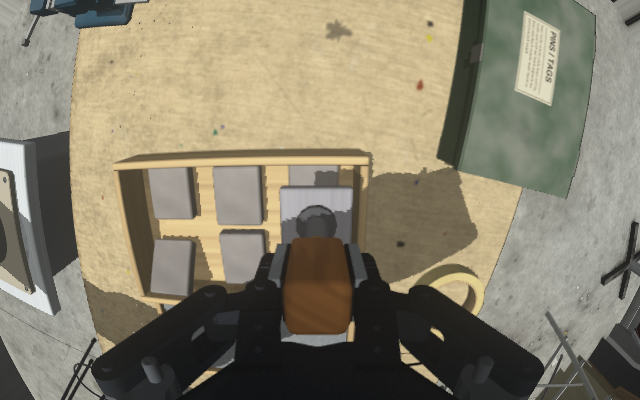

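```bash
python3 - <<'E'
from h import *
P=ld('w18')
for p in [(150,168),(193,168),(155,220),(195,218)]: print('flat -+',inbay(onz('wrist',p,.024,P)))
for p in [(155,240),(194,240)]: print('foot -- (z~.02)',inbay(onz('wrist',p,.02,P)))
for p in [(219,231),(264,230),(215,224)]: print('spares',inbay(onz('wrist',p,.024,P)))
E
python3 -m handwheel '[[[-0.02,-0.06,0,0.004,0,0,0.02],[-0.05,-0.12,0,0.004,0,0,0.02],[-0.096,-0.163,0,0.004,0,0,0.02],[-0.096,-0.163,0.003,0.004,0,0,0.02],[-0.096,-0.163,0.003,0.004,0,0,0.02],[-0.096,-0.163,0.003,0.004,0,0,0.02]]]' 110
python3 - <<'E'
from h import *
st();print(inbay(pose()[0]));bay(-.083,-.0475,.130);snap('wrist','w19');snap('scene','s19',(170,170,390,320),3.5)
E
```

```text
flat -+ [-97.5  69.9]
flat -+ [-45.3  68.1]
flat -+ [-100.7   10.3]
flat -+ [-49.4  13.4]
foot -- (z~.02) [-108.4  -16.5]
foot -- (z~.02) [-56.3 -14.6]
spares [-23.2  -1.2]
spares [26.6  0.7]
spares [-26.8   6.9]
clock: 23.4
position: [0.4448, 0.0493, 0.1711]
ee_rot: [0.642, 0.767, -0.0, -0.001]
ft_force: [-0.3, -0.0, -2.4]
grip_width: 0.313
t 23.40 p [0.4448 0.0493 0.1711] yaw(x axis) 100.1 tilt [-0.003  0.001 -1.   ] F [-0.3 -0.  -2.4] g 0.313 q [ 0.89  0.07 -1.11  1.94  0.06  1.17 -0.07]
[-83.3 -46.5]
world [0.4452 0.0483] shift [-0.0011  0.0004  0.0411] turn [-0.0024 -0.0019  0.0018]
```

View pics/w19.png

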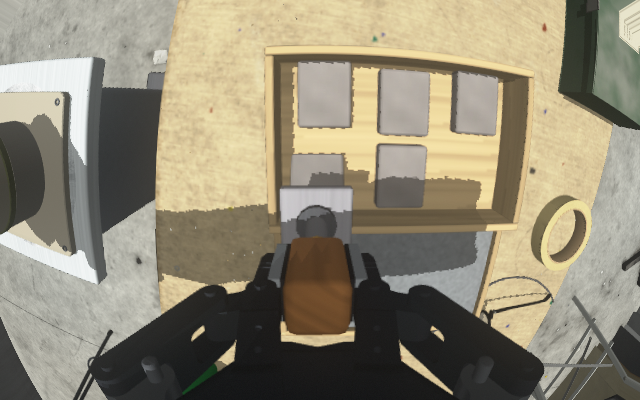

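View pics/s19.png

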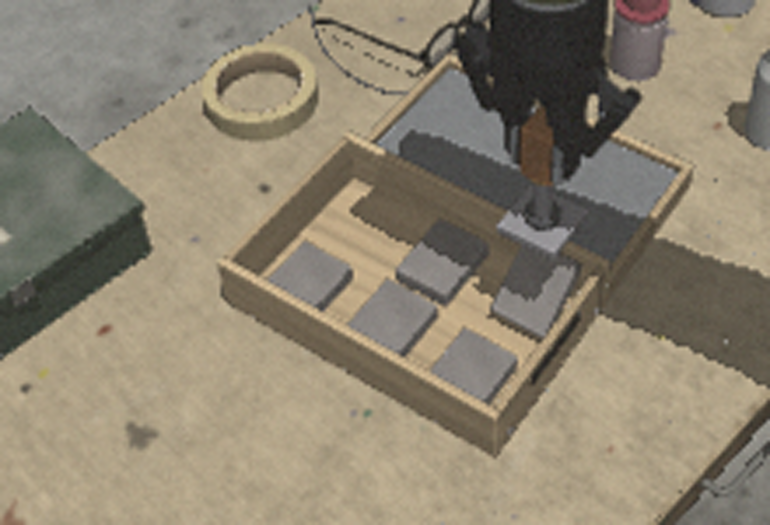

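```bash
python3 -m handwheel '[[[0.0025,0,0.02,-0.002,-0.002,0,0.02],[0.0025,0,0.036,-0.002,-0.002,0,0.02],[0.0025,0,0.040,-0.002,-0.002,0,0.02],[0.0025,0,0.044,-0.002,-0.002,0,0.02],[0.0025,0,0.048,-0.002,-0.002,0,0.02]]]' 110
python3 -m handwheel '[[[0,0,0.003,0,0,0,0.02],[0,0,0.006,0,0,0,0.02],[0,0,0.009,0,0,0,0.02]]]' 110
python3 - <<'E'
from h import *
st();print(inbay(pose()[0]));snap('wrist','w20')
E
```

```text
clock: 24.12
position: [0.4444, 0.0502, 0.1235]
ee_rot: [0.643, 0.766, -0.0, 0.001]
ft_force: [-0.2, -0.4, -2.2]
grip_width: 0.314
clock: 24.5
position: [0.444, 0.0502, 0.1141]
ee_rot: [0.643, 0.766, -0.001, 0.001]
ft_force: [-0.3, -0.5, -3.4]
grip_width: 0.314
t 24.50 p [0.444  0.0502 0.1141] yaw(x axis) 100.0 tilt [ 0.    -0.002 -1.   ] F [-0.3 -0.5 -3.4] g 0.314 q [ 0.83  0.17 -1.1   2.01  0.18  1.06 -0.17]
[-83.8 -45.4]
```

View pics/w20.png

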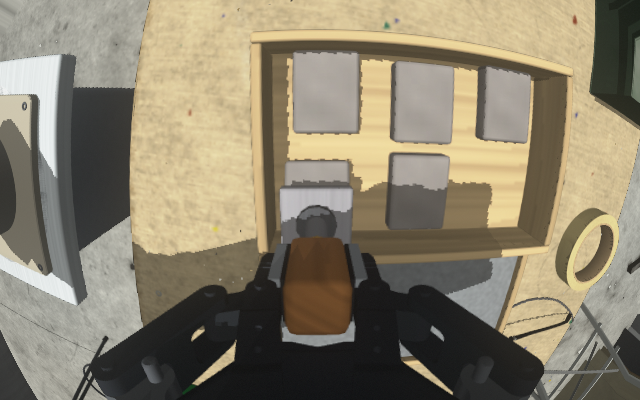

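```bash
python3 -m handwheel '[[[0,0,0.004,0,0,0,0.02],[0,0,0.008,0,0,0,0.02],[0,0,0.012,0,0,0,0.02]]]' 110
python3 -m handwheel '[[[0,0,0.004,0,0,0,0.02],[0,0,0.008,0,0,0,0.02],[0,0,0.010,0,0,0,0.02],[0,0,0.010,0,0,0,0.02]]]' 110
python3 -m handwheel '[[[0,0,0.001,0,0,0,0.02],[0,0,0.0015,0,0,0,0.02]]]' 110
```

```text
clock: 24.92
position: [0.444, 0.0502, 0.102]
ee_rot: [0.643, 0.766, -0.001, 0.0]
ft_force: [0.9, 0.2, -2.3]
grip_width: 0.312
clock: 25.42
position: [0.4439, 0.0502, 0.0921]
ee_rot: [0.643, 0.766, -0.001, 0.0]
ft_force: [-0.1, 0.4, -2.3]
grip_width: 0.317
clock: 25.68
position: [0.4441, 0.0501, 0.0908]
ee_rot: [0.643, 0.766, -0.001, 0.001]
ft_force: [-0.1, -0.3, -3.0]
grip_width: 0.317
```

```bash
python3 -m handwheel '[[[0,0,0.001,0,0,0,0.02],[0,0,0.0015,0,0,0,0.02]]]' 110
python3 -m handwheel '[[[0,0,0.0005,0,0,0,0.02],[0,0,0.001,0,0,0,0.02]]]' 110
python3 - <<'E'
from h import *
snap('wrist','w21')
E
```

```text
clock: 25.92
position: [0.4443, 0.0501, 0.0903]
ee_rot: [0.643, 0.766, -0.001, 0.001]
ft_force: [-8.7, -1.8, 22.8]
grip_width: 0.312
clock: 26.18
position: [0.4445, 0.0501, 0.0903]
ee_rot: [0.643, 0.766, -0.001, 0.001]
ft_force: [-16.1, -4.2, 39.4]
grip_width: 0.313
```

View pics/w21.png

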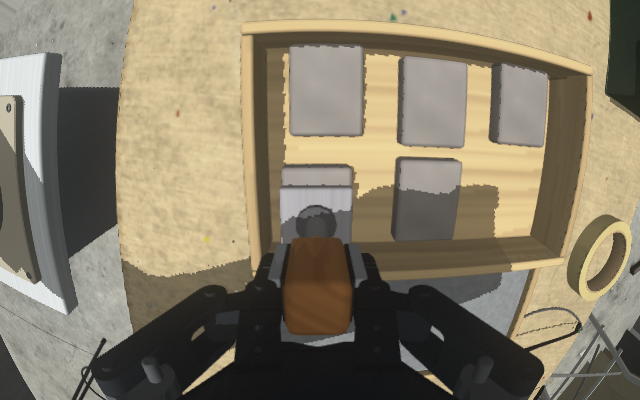

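```bash
python3 -m handwheel '[[[0,0,0,0,0,0,0.02],[0,0,-0.04,0,0,0,0.02],[0,0,-0.085,0,0,0,0.02],[0,0,-0.085,0,0,0,0.02]]]' 110
python3 - <<'E'
from h import *
st();bay(0,0.0015,.13)
E
```

```text
clock: 26.72
position: [0.4459, 0.0505, 0.1759]
ee_rot: [0.643, 0.766, 0.0, 0.003]
ft_force: [-0.8, -0.1, -3.4]
grip_width: 0.312
t 26.73 p [0.4459 0.0505 0.1759] yaw(x axis) 100.0 tilt [ 0.005 -0.003 -1.   ] F [-0.8 -0.1 -3.4] g 0.312 q [ 0.91  0.06 -1.13  1.94  0.06  1.18 -0.07]
world [0.5184 0.111 ] shift [0.0472 0.0817 0.0461] turn [ 0.0047  0.0041 -0.0008]
```

```bash
python3 -m handwheel '[[[0.03,0.05,0,0.005,0.004,0,0.02],[0.047,0.082,0.0,0.005,0.004,0,0.02],[0.047,0.082,0.0,0.005,0.004,0,0.02],[0.047,0.082,0.046,0.005,0.004,0,0.02],[0.047,0.082,0.07,0.005,0.004,0,0.02],[0.047,0.082,0.08,0.005,0.004,0,0.02],[0.047,0.082,0.08,0.005,0.004,0,0.02]]]' 110
python3 - <<'E'
from h import *
st();snap('wrist','w22');snap('scene','s22',(170,170,390,320),3.5)
print(inbay(pose()[0]))
E
```

```text
clock: 27.6
position: [0.5163, 0.1104, 0.093]
ee_rot: [0.643, 0.766, -0.002, -0.003]
ft_force: [0.2, -0.4, -3.1]
grip_width: 0.313
t 27.60 p [0.5163 0.1104 0.093 ] yaw(x axis) 100.0 tilt [-0.006  0.001 -1.   ] F [ 0.2 -0.4 -3.1] g 0.313 q [ 0.59  0.46 -1.06  1.83  0.44  1.12 -0.45]
[-1.5  1.4]
```

View pics/w22.png

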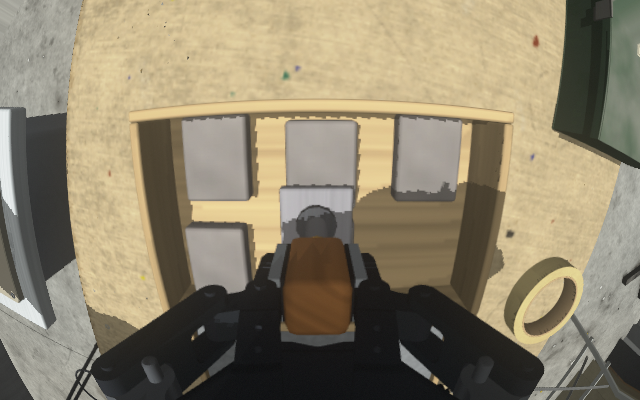

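View pics/s22.png

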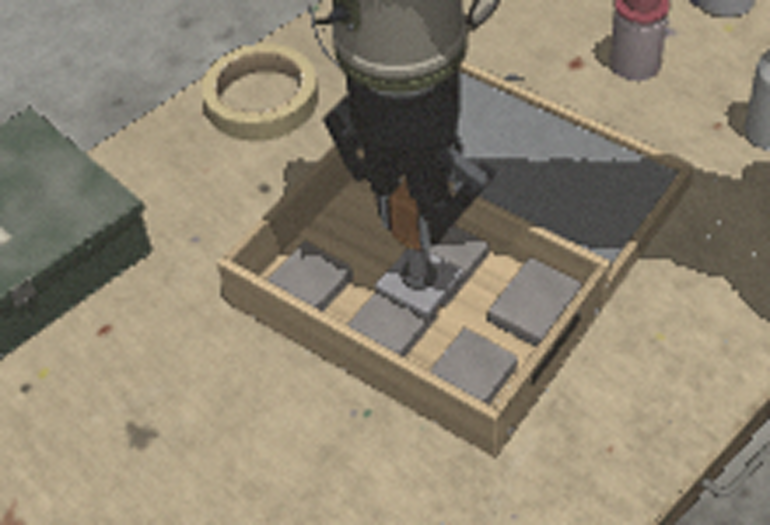

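All three once-leaning blocks and both spares are flat. Final firm press across both middle spares.

```bash
python3 -m handwheel '[[[0,0,0.001,0,0,0,0.02],[0,0,0.002,0,0,0,0.02],[0,0,0.003,0,0,0,0.02]]]' 110
python3 -m handwheel '[[[0,0,0.0005,0,0,0,0.02],[0,0,0.001,0,0,0,0.02]]]' 110
```

```text
clock: 28.08
position: [0.5168, 0.1107, 0.0905]
ee_rot: [0.643, 0.766, -0.001, -0.002]
ft_force: [-3.4, -1.3, 10.6]
grip_width: 0.313
clock: 28.32
position: [0.5169, 0.1108, 0.0905]
ee_rot: [0.643, 0.766, -0.001, -0.002]
ft_force: [-6.7, -3.2, 19.4]
grip_width: 0.314
```

```bash
python3 -m handwheel '[[[0,0,0.0008,0,0,0,0.02],[0,0,0.0015,0,0,0,0.02]]]' 110
python3 -m handwheel '[[[0,0,0.0002,0,0,0,0.02],[0,0,0.0002,0,0,0,0.02]]]' 110
python3 -m handwheel '[[[0,0,-0.04,0,0,0,0.02],[0,0,-0.095,0,0,0,0.02],[0,0,-0.095,0,0,0,0.02]]]' 110
python3 - <<'E'
from h import *
st();go(.4845,.28,.19,100)
E
```

```text
clock: 28.58
position: [0.517, 0.1109, 0.0904]
ee_rot: [0.643, 0.766, -0.002, -0.002]
ft_force: [-14.7, -5.2, 38.5]
grip_width: 0.307
clock: 28.82
position: [0.5171, 0.1109, 0.0904]
ee_rot: [0.643, 0.766, -0.002, -0.002]
ft_force: [-14.8, -6.8, 35.0]
grip_width: 0.316
clock: 29.2
position: [0.5191, 0.1115, 0.1861]
ee_rot: [0.643, 0.766, 0.001, -0.0]
ft_force: [0.2, -0.3, -3.1]
grip_width: 0.316
t 29.20 p [0.5191 0.1115 0.1861] yaw(x axis) 100.0 tilt [ 0.001  0.002 -1.   ] F [ 0.2 -0.3 -3.1] g 0.316 q [ 0.66  0.35 -1.14  1.73  0.33  1.27 -0.37]
shift [ 0.1719 -0.0049 -0.0036] turn [ 0.001  -0.0019 -0.0005]
```

```bash
python3 -m handwheel '[[[0.06,-0.005,0,0,-0.002,0,0.02],[0.12,-0.005,0,0,-0.002,0,0.02],[0.175,-0.005,0,0,-0.002,0,0.02],[0.175,-0.005,0.0,0,-0.002,0,0.02],[0.175,-0.005,0.06,0,-0.002,0,0.02],[0.175,-0.005,0.1,0,-0.002,0,0.02],[0.175,-0.005,0.115,0,-0.002,0,0.02],[0.175,-0.005,0.115,0,-0.002,0,0.02]]]' 110
python3 - <<'E'
from h import *
st()
E
```

```text
clock: 30.2
position: [0.4812, 0.2822, 0.0681]
ee_rot: [0.643, 0.766, -0.002, -0.002]
ft_force: [-0.3, -0.3, -2.6]
grip_width: 0.315
t 30.20 p [0.4812 0.2822 0.0681] yaw(x axis) 100.0 tilt [-0.006 -0.001 -1.   ] F [-0.3 -0.3 -2.6] g 0.315 q [ 0.21  0.56 -1.03  1.77  0.53  1.12 -0.82]
```

```bash
python3 -m handwheel '[[[0,0,0.001,-0.005,0,0,0.02],[0,0,0.002,-0.005,0,0,0.02]]]' 110
python3 -m handwheel '[[[0,0,0.0003,0,0,0,0.02]]]' 110
```

```text
clock: 30.45
position: [0.4816, 0.2821, 0.0664]
ee_rot: [0.643, 0.766, 0.0, 0.0]
ft_force: [-3.4, -3.2, 9.2]
grip_width: 0.319
clock: 30.58
position: [0.4816, 0.2822, 0.0664]
ee_rot: [0.643, 0.766, 0.0, 0.0]
ft_force: [-2.8, -2.4, 7.4]
grip_width: 0.313
```

```bash
python3 -m handwheel '[[[0,0,0,0,0,0,0.03],[0,0,0,0,0,0,0.05],[0,0,0,0,0,0,0.085],[0,0,0,0,0,0,0.085],[0,0,0,0,0,0,0.085]]]' 40
python3 -m handwheel '[[[0,0,-0.04,0,0,0,0.085],[0,0,-0.1,0,0,0,0.085],[0,0,-0.16,0,0,0,0.085],[-0.06,0,-0.16,0,0,0,0.085],[-0.12,0,-0.16,0,0,0,0.085],[-0.12,0,-0.16,0,0,0,0.085]]]'
python3 - <<'E'
from h import *
st();snap('wrist','w23');grip('w23')
E
```

```text
clock: 31.2
position: [0.4812, 0.2822, 0.0656]
ee_rot: [0.643, 0.766, 0.0, -0.0]
ft_force: [0.8, 0.6, -0.0]
grip_width: 0.997
clock: 31.95
position: [0.5039, 0.1578, 0.2251]
ee_rot: [0.647, 0.763, -0.001, 0.001]
ft_force: [-0.5, 1.1, 0.8]
grip_width: 0.994
t 31.95 p [0.5039 0.1578 0.2251] yaw(x axis) 99.4 tilt [-0.    -0.002 -1.   ] F [-0.5  1.1  0.8] g 0.994 q [ 0.61  0.32 -1.17  1.68  0.3   1.35 -0.45]
px [314.3  49.6] [298  34  33  32 998] rect [480.9 280.4] [26.1 26.7] ang 9.4
```

View pics/w23.png

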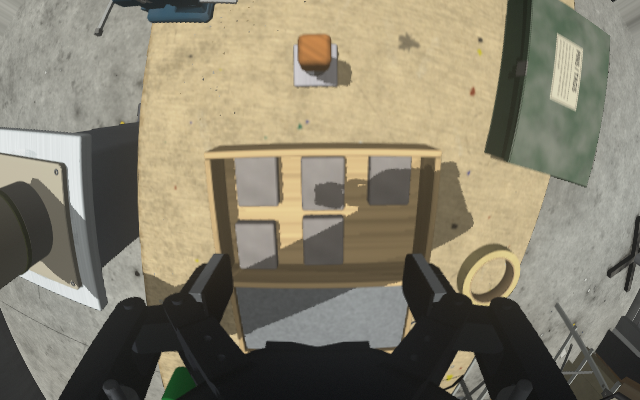

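Run:
```python
from h import *
go(.47,-.33,.30,70)
```

```text
shift [-0.4787 -0.1148 -0.0743] turn [-3.000e-04  6.000e-04  5.176e-01]
```

```bash
python3 -m handwheel '[[[-0.479,-0.115,-0.075,0,0,0.518,0.085],[-0.479,-0.115,-0.075,0,0,0.518,0.085],[-0.479,-0.115,-0.075,0,0,0.518,0.085],[-0.479,-0.115,-0.075,0,0,0.518,0.085],[-0.479,-0.115,-0.075,0,0,0.518,0.085],[-0.479,-0.115,-0.075,0,0,0.518,0.085],[-0.479,-0.115,-0.075,0,0,0.518,0.085],[-0.479,-0.115,-0.075,0,0,0.518,0.085]]]'
python3 - <<'E'
from h import *
st();snap('wrist','w24')
E
```

```text
clock: 33.0
position: [0.4725, -0.3282, 0.3008]
ee_rot: [0.817, 0.577, 0.0, -0.0]
ft_force: [1.1, 0.8, 1.1]
grip_width: 0.993
t 33.00 p [ 0.4725 -0.3282  0.3008] yaw(x axis) 70.4 tilt [ 0.  0. -1.] F [1.1 0.8 1.1] g 0.993 q [ 1.22  0.3  -0.87  1.45  0.23  1.49  0.02]
```

View pics/w24.png

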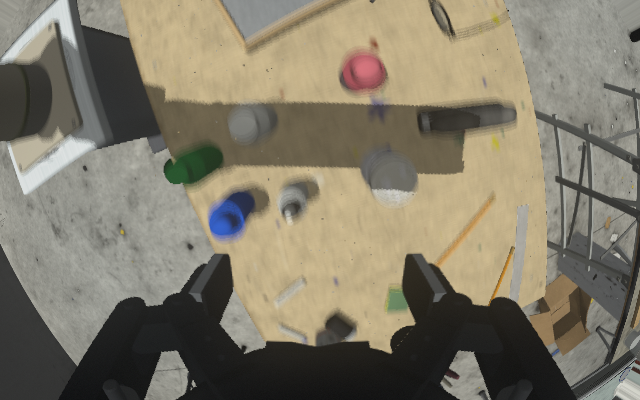

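```bash
python3 -m handwheel '[[[0,0,0,0,0,0,0.085]]]'
python3 - <<'E'
from h import *
st();im=snap('wrist','w25',(160,30,440,240),2.8)
E
```

```text
clock: 33.17
position: [0.4723, -0.3283, 0.2998]
ee_rot: [0.818, 0.575, 0.001, -0.001]
ft_force: [0.2, 0.9, 1.1]
grip_width: 0.995
t 33.17 p [ 0.4723 -0.3283  0.2998] yaw(x axis) 70.2 tilt [-0.     0.002 -1.   ] F [0.2 0.9 1.1] g 0.995 q [ 1.23  0.3  -0.86  1.45  0.23  1.49  0.02]
```

View pics/w25.png

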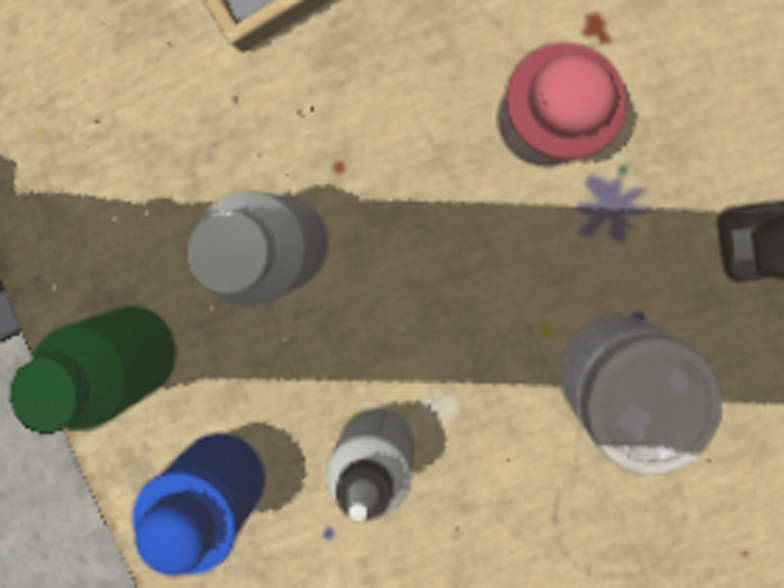

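Run:
```python
from h import *
P=ld('w25');w=lambda x,y:(160+(x+.5)/2.8-.5,30+(y+.5)/2.8-.5)
s=lambda x,y:(320+(x+.5)/4-.5,120+(y+.5)/4-.5)
for n,a,z,b in [('white',(230,252),.119,(304,242)),('pink',(576,90),.107,(135,178)),('dropper',(358,512),.111,(377,173)),('jar',(651,400),.09,(241,116)),('blue',(167,535),.107,None),('green',(44,393),.119,None)]:
    print(n,onz('wrist',w(*a),z,P).round(4), [v if isinstance(v,list) else v.round(3) for v in tri(ray('wrist',w(*a),P),ray('scene',s(*b)))] if b else '')
```

```text
white [ 0.4193 -0.24    0.119 ] [array([ 0.418, -0.24 ,  0.117]), [np.float64(0.6), np.float64(0.6)]]
pink [ 0.5635 -0.2258  0.107 ] [array([ 0.564, -0.226,  0.104]), [np.float64(0.3), np.float64(0.3)]]
dropper [ 0.4264 -0.3553  0.111 ] [array([ 0.426, -0.356,  0.108]), [np.float64(0.3), np.float64(0.3)]]
jar [ 0.5562 -0.3566  0.09  ] [array([ 0.554, -0.355,  0.096]), [np.float64(0.9), np.float64(0.9)]]
blue [ 0.3433 -0.3386  0.107 ] 
green [ 0.3234 -0.2616  0.119 ]
```

Run:
```python
from h import *
go(.4185,-.24,.2,70);go(.4185,-.24,.058,70)
```

```text
shift [ 0.063  -0.08    0.1002] turn [-0.0007 -0.0018  0.0068]
shift [ 0.0627 -0.0799  0.2422] turn [-0.0007 -0.0018  0.0068]
```

```bash
python3 -m handwheel '[[[0.04,-0.05,0.02,0,0,0,0.085],[0.063,-0.08,0.08,0,0,0,0.085],[0.063,-0.08,0.13,0,0,0,0.085],[0.063,-0.08,0.13,0,0,0,0.085],[0.063,-0.08,0.13,0,0,0,0.085]]]'
python3 - <<'E'
from h import *
st();snap('wrist','w26');go(.4185,-.24,.058,70)
E
```

```text
clock: 33.85
position: [0.4193, -0.2411, 0.1726]
ee_rot: [0.817, 0.576, 0.001, 0.001]
ft_force: [-0.0, 0.7, 0.0]
grip_width: 0.996
t 33.85 p [ 0.4193 -0.2411  0.1726] yaw(x axis) 70.4 tilt [ 0.002 -0.001 -1.   ] F [-0.   0.7  0. ] g 0.996 q [ 1.29  0.15 -0.92  1.86  0.13  1.19 -0.01]
shift [ 0.0011 -0.0018  0.115 ] turn [0.0027 0.0002 0.0062]
```

View pics/w26.png

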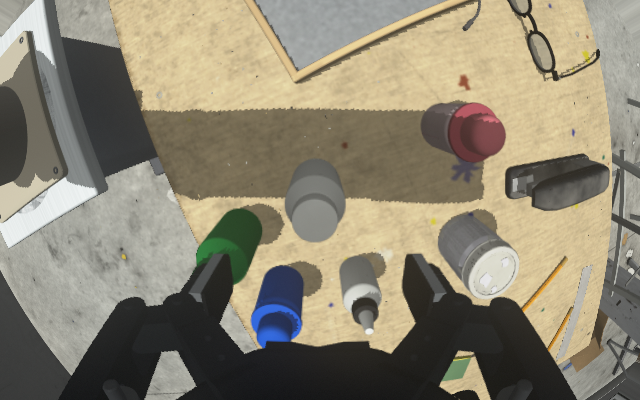

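```bash
python3 - <<'E'
from h import *
print(onz('wrist',(316,219),.119,ld('w26')), onz('wrist',(311,258),.107,ld('w26')))
E
python3 -m handwheel '[[[0.001,-0.002,0.05,0,0,0,0.085],[0.001,-0.002,0.1,0,0,0,0.085],[0.001,-0.002,0.115,0,0,0,0.085],[0.001,-0.002,0.115,0,0,0,0.06],[0.001,-0.002,0.115,0,0,0,0.04],[0.001,-0.002,0.115,0,0,0,0.04],[0.001,-0.002,0.115,0,0,0,0.04]]]' 40
python3 -m handwheel '[[[0,0,0,0,0,0,0.04],[0,0,-0.03,0,0,0,0.04],[0,0,-0.08,0,0,0,0.04]]]' 40
python3 - <<'E'
from h import *
st()
E
```

```text
[ 0.41939775 -0.23882069  0.119     ] [ 0.40360102 -0.27166963  0.107     ]
clock: 34.78
position: [0.4175, -0.2406, 0.0577]
ee_rot: [0.818, 0.576, 0.0, 0.001]
ft_force: [-1.4, 0.2, 6.4]
grip_width: 0.564
clock: 35.15
position: [0.4157, -0.2395, 0.1368]
ee_rot: [0.818, 0.576, -0.0, -0.001]
ft_force: [0.3, -0.8, -1.3]
grip_width: 0.568
t 35.15 p [ 0.4157 -0.2395  0.1368] yaw(x axis) 70.3 tilt [-0.001  0.001 -1.   ] F [ 0.3 -0.8 -1.3] g 0.568 q [ 1.29  0.19 -0.92  1.91  0.17  1.12 -0.05]
```

```bash
cat >> h.py <<'E'
def deck(x,y,z,yaw=95):
    b=np.array([.5447,-.0413]);c,s=np.cos(np.radians(10)),np.sin(np.radians(10))
    X=b+[c*x-s*y,s*x+c*y];print('world',X.round(4),end=' ');go(*X,z,yaw)
E
python3 - <<'E'
from h import *
deck(-.065,.034,.145)
E
```

```text
world [ 0.4748 -0.0191] shift [ 0.2274 -0.0187 -0.008 ] turn [-0.0013 -0.001  -0.4311]
```

```bash
python3 -m handwheel '[[[0.06,-0.005,-0.008,0,0,-0.1,0.04],[0.12,-0.01,-0.008,0,0,-0.25,0.04],[0.18,-0.015,-0.008,0,0,-0.4,0.04],[0.227,-0.019,-0.008,0,0,-0.43,0.04],[0.227,-0.019,-0.008,0,0,-0.43,0.04],[0.227,-0.019,-0.008,0,0,-0.43,0.04]]]' 40
python3 - <<'E'
from h import *
st();snap('wrist','w27');deck(-.065,.034,.08)
E
```

```text
clock: 35.9
position: [0.475, -0.0202, 0.1443]
ee_rot: [0.676, 0.737, -0.0, 0.0]
ft_force: [-0.6, -1.0, -2.4]
grip_width: 0.567
t 35.90 p [ 0.475  -0.0202  0.1443] yaw(x axis) 94.9 tilt [ 0.    -0.001 -1.   ] F [-0.6 -1.  -2.4] g 0.567 q [ 0.99  0.22 -1.12  1.91  0.22  1.14 -0.14]
world [ 0.4748 -0.0191] shift [0.0018 0.0001 0.064 ] turn [ 0.      0.0008 -0.0029]
```

View pics/w27.png

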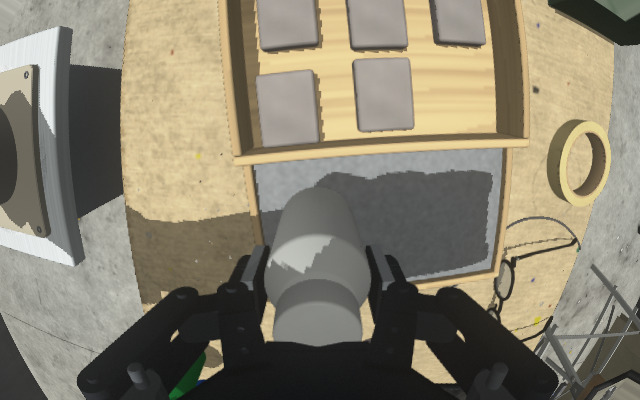

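```bash
python3 -m handwheel '[[[0.001,0,0.04,0,0,0,0.04],[0.001,0,0.06,0,0,0,0.04],[0.001,0,0.064,0,0,0,0.04],[0.001,0,0.065,0,0,0,0.04]]]' 40
python3 -m handwheel '[[[0,0,0.001,0,0,0,0.04],[0,0,0.0015,0,0,0,0.04]]]' 40
```

```text
clock: 36.45
position: [0.4751, -0.0188, 0.0791]
ee_rot: [0.676, 0.737, 0.0, -0.0]
ft_force: [-1.1, 0.1, -2.0]
grip_width: 0.562
clock: 36.7
position: [0.4751, -0.0187, 0.0777]
ee_rot: [0.676, 0.737, 0.0, 0.0]
ft_force: [-3.4, -0.9, 9.8]
grip_width: 0.565
```

```bash
python3 -m handwheel '[[[0,0,-0.0004,0,0,0,0.055],[0,0,-0.0004,0,0,0,0.075],[0,0,-0.0004,0,0,0,0.085],[0,0,-0.04,0,0,0,0.085],[0,0,-0.1,0,0,0,0.085],[0,0,-0.14,0,0,0,0.085],[0,0,-0.14,0,0,0,0.085]]]' 40
python3 - <<'E'
from h import *
st();snap('wrist','w28');go(.557,-.3575,.2,95)
E
```

```text
clock: 37.58
position: [0.4763, -0.0187, 0.2196]
ee_rot: [0.676, 0.737, 0.001, 0.002]
ft_force: [0.7, 0.1, -0.8]
grip_width: 0.997
t 37.58 p [ 0.4763 -0.0187  0.2196] yaw(x axis) 94.9 tilt [ 0.004 -0.002 -1.   ] F [ 0.7  0.1 -0.8] g 0.997 q [ 1.07  0.12 -1.18  1.81  0.12  1.28 -0.05]
shift [-0.3442  0.0525  0.0183] turn [ 0.0015  0.0012 -0.0018]
```

View pics/w28.png

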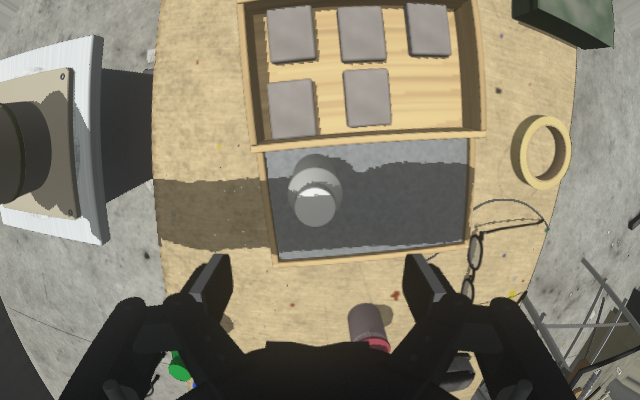

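```bash
python3 - <<'E'
from h import *
for p in [(15,100),(75,90),(140,125),(115,182),(50,150)]:
    print(onz('scene',(320+p[0]/4,120+p[1]/4),.03).round(3))
E
python3 -m handwheel '[[[-0.344,0.052,0.0,0,0,0.2,0.085],[-0.344,0.052,0.0,0,0,0.2,0.085],[-0.344,0.052,0.0,0,0,0.2,0.085],[-0.344,0.052,0.0,0,0,0.2,0.085],[-0.344,0.052,0.0,0,0,0.2,0.085],[-0.344,0.052,0.01,0,0,0.2,0.085],[-0.344,0.052,0.01,0,0,0.2,0.085]]]' 40
python3 - <<'E'
from h import *
st();snap('wrist','w29')
E
```

```text
[ 0.758 -0.309  0.03 ]
[ 0.728 -0.358  0.03 ]
[ 0.653 -0.358  0.03 ]
[ 0.62  -0.282  0.03 ]
[ 0.689 -0.276  0.03 ]
clock: 38.5
position: [0.5547, -0.3596, 0.2027]
ee_rot: [0.747, 0.664, -0.001, -0.003]
ft_force: [-0.6, 0.5, 0.5]
grip_width: 0.996
t 38.50 p [ 0.5547 -0.3596  0.2027] yaw(x axis) 83.3 tilt [-0.005  0.003 -1.   ] F [-0.6  0.5  0.5] g 0.996 q [ 1.1   0.58 -0.88  1.35  0.44  1.42  0.11]
```

View pics/w29.png

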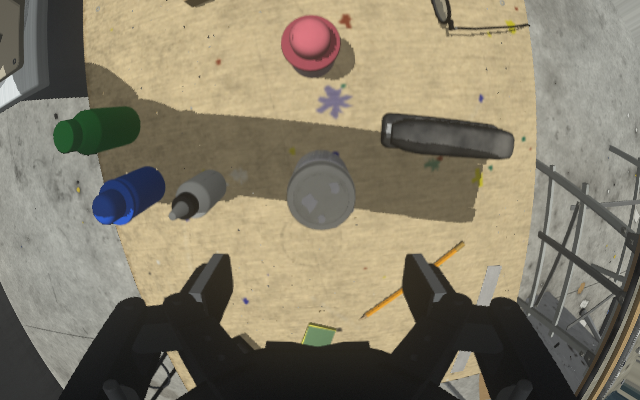

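Run:
```python
from h import *
P=ld('w29');print(onz('wrist',(321.5,196),.09,P),'pink',onz('wrist',(310.5,37),.107,P))
X=onz('wrist',(321.5,196),.09,P);go(X[0],X[1],.12,83);go(X[0],X[1],.035,83)
```

```text
[ 0.55803112 -0.35884621  0.09      ] pink [ 0.56470892 -0.22832798  0.107     ]
shift [-0.0015  0.0031  0.0839] turn [-0.0037 -0.0027  0.0071]
shift [-0.0017  0.0034  0.1689] turn [-0.0037 -0.0027  0.0071]
```

```bash
python3 -m handwheel '[[[0,0.003,0.06,-0.003,-0.002,0,0.085],[0,0.003,0.11,-0.003,-0.002,0,0.085],[0,0.003,0.15,-0.003,-0.002,0,0.085],[0,0.003,0.169,-0.003,-0.002,0,0.085],[0,0.003,0.169,-0.003,-0.002,0,0.06],[0,0.003,0.169,-0.003,-0.002,0,0.05],[0,0.003,0.169,-0.003,-0.002,0,0.05],[0,0.003,0.169,-0.003,-0.002,0,0.05]]]' 45
python3 -m handwheel '[[[0,0,0,0,0,0,0.05],[0,0,-0.03,0,0,0,0.05],[0,0,-0.09,0,0,0,0.05],[0,0,-0.14,0,0,0,0.05],[0,0,-0.14,0,0,0,0.05]]]' 45
python3 - <<'E'
from h import *
st();deck(.065,.034,.175);snap('wrist','w30')
E
```

```text
clock: 39.55
position: [0.5597, -0.3576, 0.0393]
ee_rot: [0.746, 0.666, 0.0, 0.003]
ft_force: [-0.4, 0.9, 4.8]
grip_width: 0.696
clock: 40.17
position: [0.5606, -0.3575, 0.1825]
ee_rot: [0.746, 0.666, 0.001, 0.005]
ft_force: [0.4, 0.5, -3.8]
grip_width: 0.697
t 40.17 p [ 0.5606 -0.3575  0.1825] yaw(x axis) 83.5 tilt [ 0.008 -0.006 -1.   ] F [ 0.4  0.5 -3.8] g 0.697 q [ 1.1   0.59 -0.88  1.38  0.46  1.37  0.1 ]
world [0.6028 0.0035] shift [0.3634 0.0008 0.0058] turn [ 0.0084  0.0055 -0.2014]
```

View pics/w30.png

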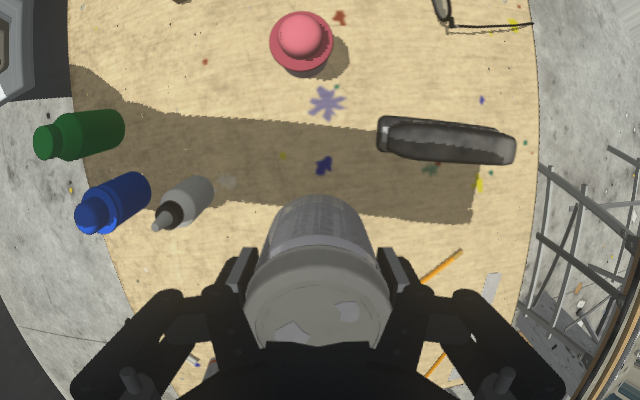

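```bash
python3 -m handwheel '[[[0.06,0,-0.02,0.004,0.003,-0.05,0.05],[0.12,0,-0.02,0.008,0.005,-0.1,0.05],[0.18,0,-0.02,0.008,0.005,-0.15,0.05],[0.24,0,-0.02,0.008,0.005,-0.2,0.05],[0.3,0,-0.02,0.008,0.005,-0.2,0.05],[0.363,0.001,0.006,0.008,0.005,-0.2,0.05],[0.363,0.001,0.04,0.008,0.005,-0.2,0.05],[0.363,0.001,0.04,0.008,0.005,-0.2,0.05]]]' 45
python3 - <<'E'
from h import *
st();deck(.065,.034,.0595);snap('wrist','w31')
E
```

```text
clock: 41.22
position: [0.5984, 0.0036, 0.1333]
ee_rot: [0.675, 0.737, -0.003, -0.006]
ft_force: [0.3, -1.4, -2.0]
grip_width: 0.695
t 41.23 p [0.5984 0.0036 0.1333] yaw(x axis) 95.0 tilt [-0.013  0.003 -1.   ] F [ 0.3 -1.4 -2. ] g 0.695 q [ 0.67  0.55 -0.99  1.6   0.47  1.26 -0.32]
world [0.6028 0.0035] shift [-0.0008  0.0052  0.0738] turn [-0.0123 -0.0042  0.0005]
```

View pics/w31.png

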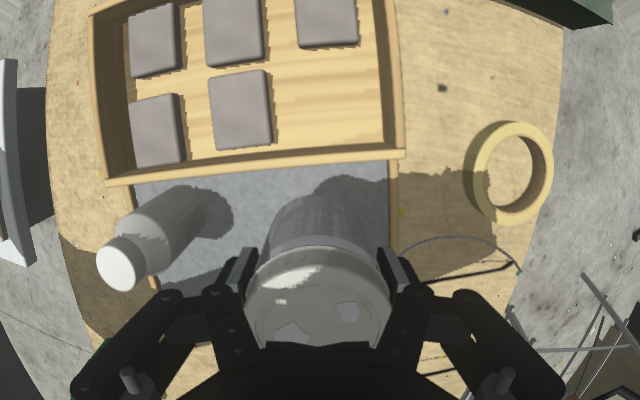

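```bash
python3 -m handwheel '[[[-0.001,0.004,0.04,-0.01,-0.003,0,0.05],[-0.001,0.004,0.066,-0.01,-0.003,0,0.05],[-0.001,0.004,0.070,-0.01,-0.003,0,0.05],[-0.001,0.004,0.072,-0.01,-0.003,0,0.05],[-0.001,0.004,0.072,-0.01,-0.003,0,0.05]]]' 45
python3 - <<'E'
from h import *
st()
E
```

```text
clock: 41.9
position: [0.6055, 0.0028, 0.0666]
ee_rot: [0.676, 0.737, 0.003, 0.002]
ft_force: [0.6, 0.6, -2.5]
grip_width: 0.698
t 41.90 p [0.6055 0.0028 0.0666] yaw(x axis) 94.9 tilt [ 0.006  0.001 -1.   ] F [ 0.6  0.6 -2.5] g 0.698 q [ 0.64  0.62 -0.95  1.66  0.55  1.14 -0.37]
```

```bash
python3 -m handwheel '[[[0,-0.002,0.003,0.005,0,0,0.05],[0,-0.002,0.0055,0.005,0,0,0.05]]]' 45
python3 -m handwheel '[[[0,0,0.001,0,0,0,0.05],[0,0,0.0015,0,0,0,0.05]]]' 45
python3 - <<'E'
from h import *
st()
E
```

```text
clock: 42.15
position: [0.6028, 0.0028, 0.0599]
ee_rot: [0.676, 0.737, 0.0, -0.0]
ft_force: [-1.0, 0.4, -3.9]
grip_width: 0.701
clock: 42.4
position: [0.6027, 0.0029, 0.0593]
ee_rot: [0.676, 0.737, -0.0, -0.0]
ft_force: [-8.1, -0.9, 13.9]
grip_width: 0.697
t 42.40 p [0.6027 0.0029 0.0593] yaw(x axis) 94.9 tilt [-0. -0. -1.] F [-8.1 -0.9 13.9] g 0.697 q [ 0.63  0.63 -0.94  1.67  0.55  1.13 -0.37]
```

Contact at the expected height. Release, rise, go to pink.

```bash
python3 -m handwheel '[[[0,0,-0.0006,0,0,0,0.065],[0,0,-0.0006,0,0,0,0.085],[0,0,-0.0006,0,0,0,0.085],[0,0,-0.04,0,0,0,0.085],[0,0,-0.1,0,0,0,0.085],[0,0,-0.15,0,0,0,0.085],[0,0,-0.15,0,0,0,0.085]]]' 40
python3 - <<'E'
from h import *
st();snap('wrist','w32');go(.5643,-.2275,.2,90)
E
```

```text
clock: 43.28
position: [0.6046, 0.0035, 0.2122]
ee_rot: [0.676, 0.737, 0.002, 0.002]
ft_force: [0.0, 0.2, -1.7]
grip_width: 0.992
t 43.27 p [0.6046 0.0035 0.2122] yaw(x axis) 94.9 tilt [ 0.006  0.    -1.   ] F [ 0.   0.2 -1.7] g 0.992 q [ 0.69  0.48 -1.03  1.51  0.42  1.38 -0.28]
shift [-0.2263 -0.0589  0.0095] turn [ 0.0026 -0.0001  0.0858]
```

View pics/w32.png

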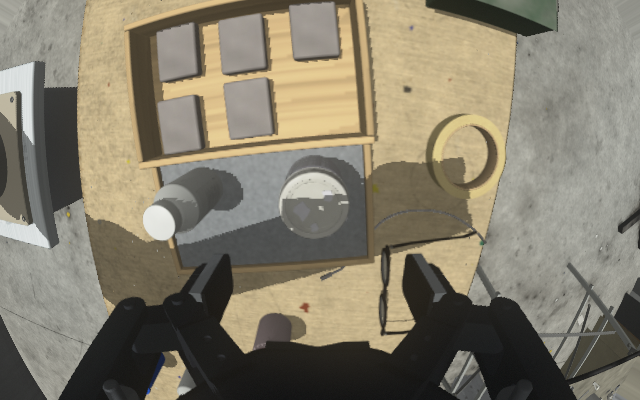

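```bash
python3 -m handwheel '[[[-0.226,-0.059,0.0,0.002,0,0.086,0.085],[-0.226,-0.059,0.0,0.002,0,0.086,0.085],[-0.226,-0.059,0.0,0.002,0,0.086,0.085],[-0.226,-0.059,0.01,0.002,0,0.086,0.085],[-0.226,-0.059,0.04,0.002,0,0.086,0.085],[-0.226,-0.059,0.04,0.002,0,0.086,0.085]]]' 40
python3 - <<'E'
from h import *
st();im=snap('wrist','w33')
m=cv2.inRange(cv2.cvtColor(im,cv2.COLOR_BGR2HSV),(165,70,60),(180,255,255));n,l,s,c=cv2.connectedComponentsWithStats(m);k=1+np.argmax(s[1:,4]);print(c[k],s[k])
go(.5643,-.2275,.043,90)
E
```

```text
clock: 44.08
position: [0.5614, -0.2274, 0.1648]
ee_rot: [0.707, 0.707, -0.002, -0.004]
ft_force: [1.2, 0.0, 0.7]
grip_width: 0.997
t 44.08 p [ 0.5614 -0.2274  0.1648] yaw(x axis) 90.0 tilt [-0.007  0.003 -1.   ] F [1.2 0.  0.7] g 0.997 q [ 1.03  0.51 -0.95  1.56  0.43  1.31  0.02]
[323.0193305  207.82413956] [ 291  177   63   60 2121]
shift [-0.0011  0.0024  0.1237] turn [-0.005  -0.0022  0.0008]
```

View pics/w33.png

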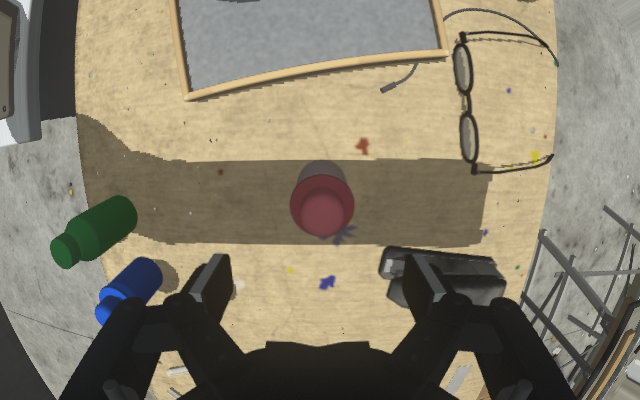

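Run:
```python
from h import *
P=ld('w33');print(onz('wrist',(322.5,212),.105,P),'stapler',[onz('wrist',p,z,P).round(3) for p,z in (((382,250),.06),((385,248),.078),((383,275),.0))])
```

```text
[ 0.56473998 -0.22217146  0.105     ] stapler [array([ 0.619, -0.274,  0.06 ]), array([ 0.617, -0.264,  0.078]), array([ 0.637, -0.337,  0.   ])]
```

```bash
python3 -m handwheel '[[[0.001,0.002,0.06,-0.004,-0.002,0,0.075],[0.001,0.002,0.11,-0.004,-0.002,0,0.075],[0.001,0.002,0.123,-0.004,-0.002,0,0.075],[0.001,0.002,0.123,-0.004,-0.002,0,0.06],[0.001,0.002,0.123,-0.004,-0.002,0,0.04],[0.001,0.002,0.123,-0.004,-0.002,0,0.04],[0.001,0.002,0.123,-0.004,-0.002,0,0.04]]]' 40
python3 -m handwheel '[[[0,0,0,0,0,0,0.04],[0,0,-0.03,0,0,0,0.04],[0,0,-0.08,0,0,0,0.04],[0,0,-0.08,0,0,0,0.04]]]' 40
python3 - <<'E'
from h import *
st();deck(.065,-.034,.125);snap('wrist','w34')
E
```

```text
clock: 45.0
position: [0.5665, -0.2265, 0.0476]
ee_rot: [0.707, 0.707, 0.001, 0.003]
ft_force: [-2.4, 1.8, 9.1]
grip_width: 0.561
clock: 45.5
position: [0.5677, -0.2266, 0.1303]
ee_rot: [0.707, 0.707, 0.001, 0.005]
ft_force: [-0.5, -0.0, -0.9]
grip_width: 0.562
t 45.50 p [ 0.5677 -0.2266  0.1303] yaw(x axis) 90.0 tilt [ 0.009 -0.005 -1.   ] F [-0.5 -0.  -0.9] g 0.562 q [ 1.01  0.54 -0.94  1.59  0.46  1.23 -0.01]
world [ 0.6146 -0.0635] shift [0.1631 0.0469 0.005 ] turn [ 0.0088  0.0053 -0.0873]
```

View pics/w34.png

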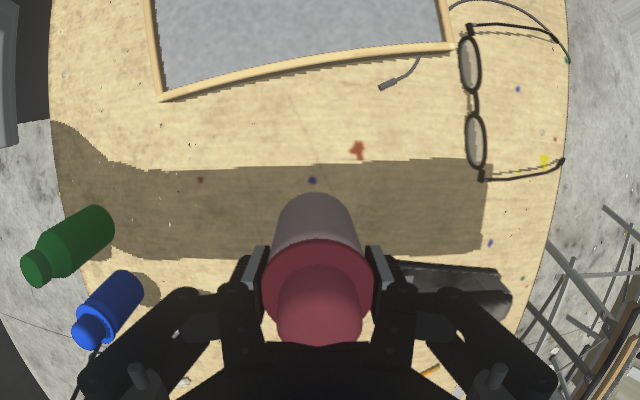

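```bash
python3 -m handwheel '[[[0.06,0.02,0,0.004,0.002,-0.04,0.04],[0.12,0.04,0,0.008,0.004,-0.08,0.04],[0.163,0.047,0,0.008,0.004,-0.087,0.04],[0.163,0.047,0.005,0.008,0.004,-0.087,0.04],[0.163,0.047,0.005,0.008,0.004,-0.087,0.04],[0.163,0.047,0.005,0.008,0.004,-0.087,0.04]]]' 40
python3 - <<'E'
from h import *
st();deck(.065,-.034,.0695)
E
```

```text
clock: 46.3
position: [0.6117, -0.0651, 0.1195]
ee_rot: [0.677, 0.736, -0.002, -0.003]
ft_force: [0.1, -0.2, -0.4]
grip_width: 0.564
t 46.30 p [ 0.6117 -0.0651  0.1195] yaw(x axis) 94.8 tilt [-0.007  0.002 -1.   ] F [ 0.1 -0.2 -0.4] g 0.564 q [ 0.74  0.59 -0.96  1.58  0.5   1.25 -0.22]
world [ 0.6146 -0.0635] shift [0.0013 0.0034 0.05  ] turn [-0.007  -0.0022 -0.0028]
```

```bash
python3 -m handwheel '[[[0.001,0.002,0.02,-0.004,-0.001,0,0.04],[0.001,0.002,0.042,-0.004,-0.001,0,0.04],[0.001,0.002,0.046,-0.004,-0.001,0,0.04],[0.001,0.002,0.046,-0.004,-0.001,0,0.04]]]' 40
python3 - <<'E'
from h import *
st();snap('wrist','w35')
E
```

```text
clock: 46.8
position: [0.6133, -0.0619, 0.0734]
ee_rot: [0.676, 0.737, -0.0, -0.002]
ft_force: [0.7, -0.3, -0.8]
grip_width: 0.561
t 46.80 p [ 0.6133 -0.0619  0.0734] yaw(x axis) 95.0 tilt [-0.003  0.002 -1.   ] F [ 0.7 -0.3 -0.8] g 0.561 q [ 0.72  0.64 -0.93  1.62  0.54  1.17 -0.25]
```

View pics/w35.png

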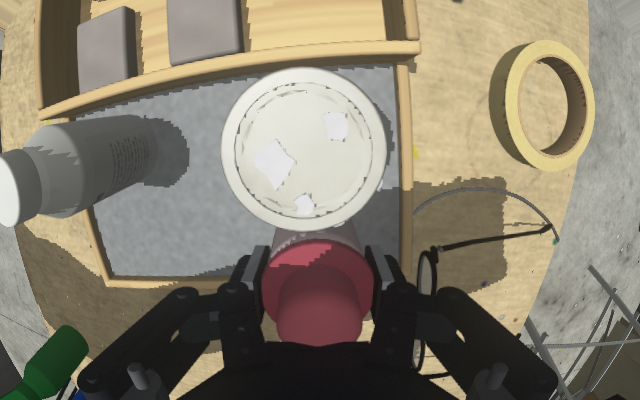

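```bash
python3 -m handwheel '[[[-0.001,0,0.003,-0.003,-0.002,0,0.04],[-0.001,0,0.0045,-0.003,-0.002,0,0.04]]]' 40
python3 -m handwheel '[[[0,0,0.001,0,0,0,0.04],[0,0,0.0015,0,0,0,0.04]]]' 40
```

```text
clock: 47.1
position: [0.6138, -0.0631, 0.0696]
ee_rot: [0.676, 0.737, 0.0, 0.001]
ft_force: [-0.5, -0.8, -0.0]
grip_width: 0.56
clock: 47.35
position: [0.6137, -0.063, 0.0679]
ee_rot: [0.676, 0.737, 0.0, 0.0]
ft_force: [0.1, 0.7, -0.5]
grip_width: 0.564
```

```bash
python3 -m handwheel '[[[0,0,0.0005,0,0,0,0.04],[0,0,0.001,0,0,0,0.04]]]' 40
```

```text
clock: 47.6
position: [0.6137, -0.0629, 0.0676]
ee_rot: [0.676, 0.737, 0.0, 0.001]
ft_force: [-4.4, -0.5, 10.0]
grip_width: 0.562
```

```bash
python3 -m handwheel '[[[0,0,-0.0004,0,0,0,0.055],[0,0,-0.0004,0,0,0,0.075],[0,0,-0.0004,0,0,0,0.075],[0,0,-0.04,0,0,0,0.08],[0,0,-0.1,0,0,0,0.085],[0,0,-0.13,0,0,0,0.085],[0,0,-0.13,0,0,0,0.085]]]' 40
python3 - <<'E'
from h import *
st();snap('wrist','w36');go(.4265,-.3555,.2,75)
E
```

```text
clock: 48.48
position: [0.6148, -0.0627, 0.1995]
ee_rot: [0.676, 0.737, 0.001, 0.002]
ft_force: [-0.5, -0.5, -1.0]
grip_width: 0.995
t 48.48 p [ 0.6148 -0.0627  0.1995] yaw(x axis) 95.0 tilt [ 0.005 -0.001 -1.   ] F [-0.5 -0.5 -1. ] g 0.995 q [ 0.76  0.52 -1.    1.49  0.44  1.37 -0.18]
shift [-0.2752 -0.2121 -0.0027] turn [0.0023 0.0006 0.3487]
```

View pics/w36.png

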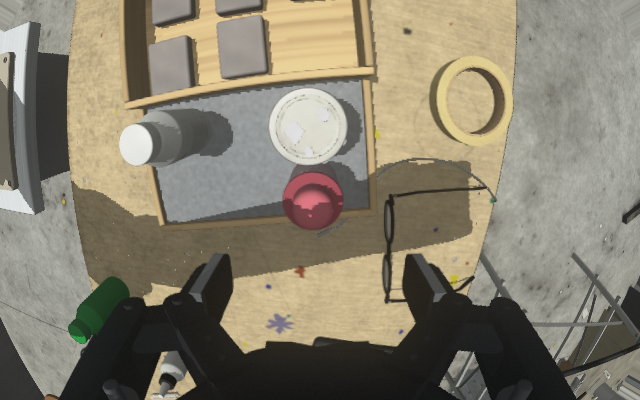

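Run:
```python
from h import *
go(.4265,-.3555,.19,30)
```

```text
shift [-0.2752 -0.2121  0.0073] turn [ 2.5000e-03 -4.0000e-04  1.1341e+00]
```

```bash
python3 -m handwheel '[[[-0.275,-0.212,-0.005,0.002,0,1.134,0.085],[-0.275,-0.212,-0.005,0.002,0,1.134,0.085],[-0.275,-0.212,-0.005,0.002,0,1.134,0.07],[-0.275,-0.212,-0.005,0.002,0,1.134,0.07],[-0.275,-0.212,-0.005,0.002,0,1.134,0.07],[-0.275,-0.212,0.007,0.002,0,1.134,0.07],[-0.275,-0.212,0.007,0.002,0,1.134,0.07],[-0.275,-0.212,0.007,0.002,0,1.134,0.07]]]' 40
python3 - <<'E'
from h import *
st();snap('wrist','w37')
E
```

```text
clock: 49.52
position: [0.4264, -0.3543, 0.189]
ee_rot: [0.966, 0.26, -0.001, -0.001]
ft_force: [0.8, 0.8, -0.7]
grip_width: 0.825
t 49.52 p [ 0.4264 -0.3543  0.189 ] yaw(x axis) 30.1 tilt [-0.002  0.002 -1.   ] F [ 0.8  0.8 -0.7] g 0.825 q [ 1.26  0.3  -0.77  1.67  0.21  1.26 -0.59]
```

View pics/w37.png

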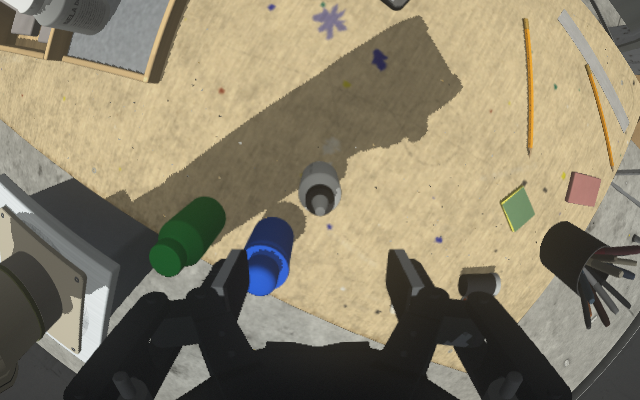

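Run:
```python
from h import *
P=ld('w37');print('tip',onz('wrist',(320,207),.111,P),'blue',onz('wrist',(262,277),.107,P))
print('collar',onz('wrist',(320,198),.085,P))
import numpy as np
go(.4265,-.3555,.043,30)
# finger positions
p,q=pose();y=R.from_quat(q).apply([0,1,0]);print('jaw dir',y.round(2))
```

```text
tip [ 0.42940133 -0.35456352  0.111     ] blue [ 0.34883626 -0.34445621  0.107     ]
collar [ 0.42875644 -0.35511481  0.085     ]
shift [-0.0011  0.0014  0.1464] turn [-0.002   0.0001  0.0036]
jaw dir [ 0.5  -0.86 -0.  ]
```

```bash
python3 -m handwheel '[[[0,0.002,0.06,0,0,0,0.07],[0,0.002,0.11,0,0,0,0.07],[0,0.002,0.146,0,0,0,0.07],[0,0.002,0.146,0,0,0,0.05],[0,0.002,0.146,0,0,0,0.03],[0,0.002,0.146,0,0,0,0.03],[0,0.002,0.146,0,0,0,0.03],[0,0.002,0.146,0,0,0,0.03]]]' 30
python3 -m handwheel '[[[0,0,0,0,0,0,0.03],[0,0,-0.03,0,0,0,0.03],[0,0,-0.09,0,0,0,0.03],[0,0,-0.12,0,0,0,0.03],[0,0,-0.12,0,0,0,0.03]]]' 30
python3 - <<'E'
from h import *
st();deck(-.065,-.034,.165);snap('wrist','w38')
E
```

```text
clock: 50.58
position: [0.4277, -0.3574, 0.0449]
ee_rot: [0.966, 0.259, 0.0, 0.0]
ft_force: [-1.1, 0.9, 7.1]
grip_width: 0.453
clock: 51.2
position: [0.4283, -0.3578, 0.1664]
ee_rot: [0.966, 0.259, 0.001, 0.002]
ft_force: [0.5, -0.3, -0.4]
grip_width: 0.453
t 51.20 p [ 0.4283 -0.3578  0.1664] yaw(x axis) 30.0 tilt [ 0.002 -0.003 -1.   ] F [ 0.5 -0.3 -0.4] g 0.453 q [ 1.26  0.32 -0.77  1.7   0.24  1.22 -0.61]
world [ 0.4866 -0.0861] shift [ 0.1863 -0.2062  0.0008] turn [ 0.0033  0.0016 -1.1345]
```

View pics/w38.png

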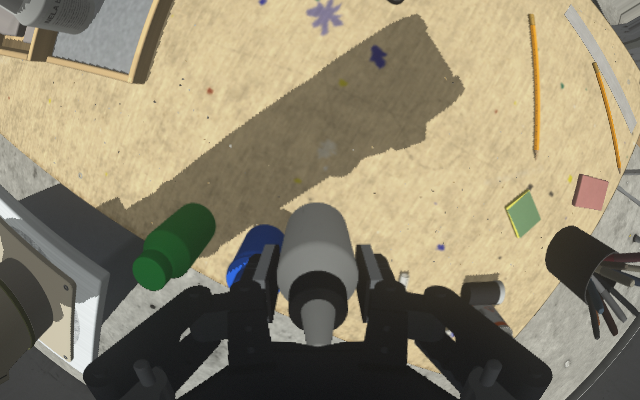

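```bash
python3 -m handwheel '[[[0.04,-0.045,-0.01,0.003,0.001,-0.17,0.03],[0.08,-0.09,-0.01,0.003,0.001,-0.35,0.03],[0.12,-0.135,-0.01,0.003,0.001,-0.53,0.03],[0.16,-0.18,-0.01,0.003,0.001,-0.71,0.03],[0.186,-0.203,-0.01,0.003,0.001,-0.89,0.03],[0.184,-0.204,0,0.003,0.001,-1.07,0.03],[0.184,-0.204,0,0.003,0.001,-1.134,0.03],[0.184,-0.204,0,0.003,0.001,-1.134,0.03]]]' 30
python3 - <<'E'
from h import *
st();deck(-.065,-.037,.067);snap('wrist','w39')
E
```

```text
clock: 52.25
position: [0.4838, -0.0883, 0.1628]
ee_rot: [0.676, 0.737, -0.0, -0.003]
ft_force: [0.2, -0.8, -0.5]
grip_width: 0.455
t 52.25 p [ 0.4838 -0.0883  0.1628] yaw(x axis) 95.0 tilt [-0.005  0.004 -1.   ] F [ 0.2 -0.8 -0.5] g 0.455 q [ 1.09  0.25 -1.11  1.85  0.24  1.2  -0.01]
world [ 0.4871 -0.089 ] shift [-0.0014  0.0037  0.0958] turn [-0.0044 -0.0042 -0.0007]
```

View pics/w39.png

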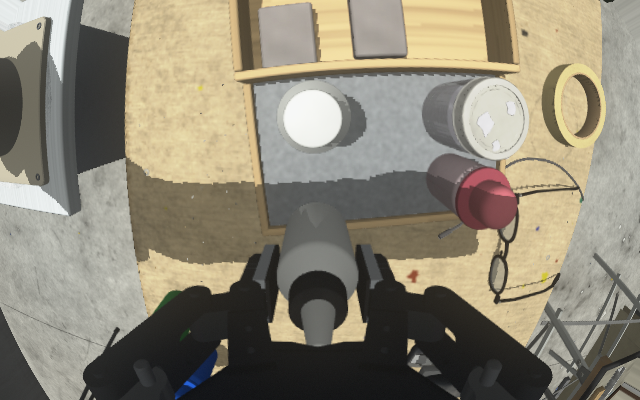

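```bash
python3 -m handwheel '[[[-0.001,0.002,0.05,-0.003,-0.003,0,0.03],[-0.001,0.002,0.085,-0.003,-0.003,0,0.03],[-0.001,0.002,0.092,-0.003,-0.003,0,0.03],[-0.001,0.002,0.092,-0.003,-0.003,0,0.03]]]' 30
python3 - <<'E'
from h import *
st()
E
```

```text
clock: 52.8
position: [0.4866, -0.0887, 0.0725]
ee_rot: [0.676, 0.737, 0.0, 0.0]
ft_force: [-0.4, 0.4, 0.2]
grip_width: 0.454
t 52.80 p [ 0.4866 -0.0887  0.0725] yaw(x axis) 95.0 tilt [ 0.  0. -1.] F [-0.4  0.4  0.2] g 0.454 q [ 0.99  0.39 -1.03  1.93  0.39  1.03 -0.12]
```

```bash
python3 -m handwheel '[[[0,0,0.004,0,0,0,0.03],[0,0,0.006,0,0,0,0.03]]]' 30
python3 -m handwheel '[[[0,0,0.001,0,0,0,0.03],[0,0,0.0015,0,0,0,0.03]]]' 30
python3 -m handwheel '[[[0,0,0.0005,0,0,0,0.03],[0,0,0.0007,0,0,0,0.03]]]' 30
```

```text
clock: 53.05
position: [0.4868, -0.0892, 0.0666]
ee_rot: [0.676, 0.737, 0.0, 0.001]
ft_force: [-0.6, -0.5, -1.5]
grip_width: 0.455
clock: 53.3
position: [0.4866, -0.089, 0.0649]
ee_rot: [0.676, 0.737, 0.0, 0.0]
ft_force: [-3.1, -0.4, 9.2]
grip_width: 0.452
clock: 53.55
position: [0.4866, -0.0891, 0.0648]
ee_rot: [0.676, 0.737, -0.0, 0.0]
ft_force: [-5.5, 0.2, 16.2]
grip_width: 0.455
```

```bash
python3 -m handwheel '[[[0,0,-0.001,0,0,0,0.045],[0,0,-0.001,0,0,0,0.065],[0,0,-0.001,0,0,0,0.07],[0,0,-0.04,0,0,0,0.07],[0,0,-0.1,0,0,0,0.085],[-0.05,0,-0.16,0,0,0,0.085],[-0.1,0,-0.19,0,0,0,0.085],[-0.1,0,-0.19,0,0,0,0.085]]]' 30
python3 -m handwheel '[[[-0.05,-0.0,0,0,0,0,0.085],[-0.08,0,0,0,0,0,0.085],[-0.08,0,0,0,0,0,0.085]]]'
python3 - <<'E'
from h import *
st();snap('wrist','w40');snap('scene','s40',(170,120,450,340),2.8);snap('side','d40',(220,130,430,340),2.8)
E
```

```text
clock: 54.55
position: [0.4954, -0.1928, 0.2556]
ee_rot: [0.678, 0.735, 0.0, 0.002]
ft_force: [-0.0, 0.3, -1.0]
grip_width: 0.994
clock: 54.92
position: [0.5014, -0.2699, 0.2524]
ee_rot: [0.677, 0.736, 0.0, -0.001]
ft_force: [-1.0, 0.5, -0.2]
grip_width: 0.997
t 54.92 p [ 0.5014 -0.2699  0.2524] yaw(x axis) 94.8 tilt [-0.001  0.002 -1.   ] F [-1.   0.5 -0.2] g 0.997 q [ 1.23  0.36 -1.02  1.54  0.31  1.42  0.28]
```

View pics/w40.png

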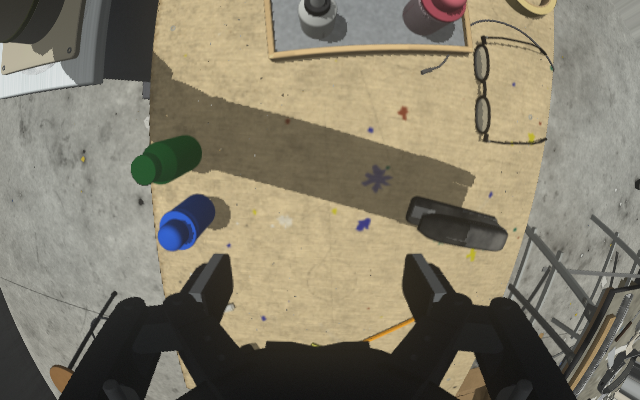

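View pics/s40.png

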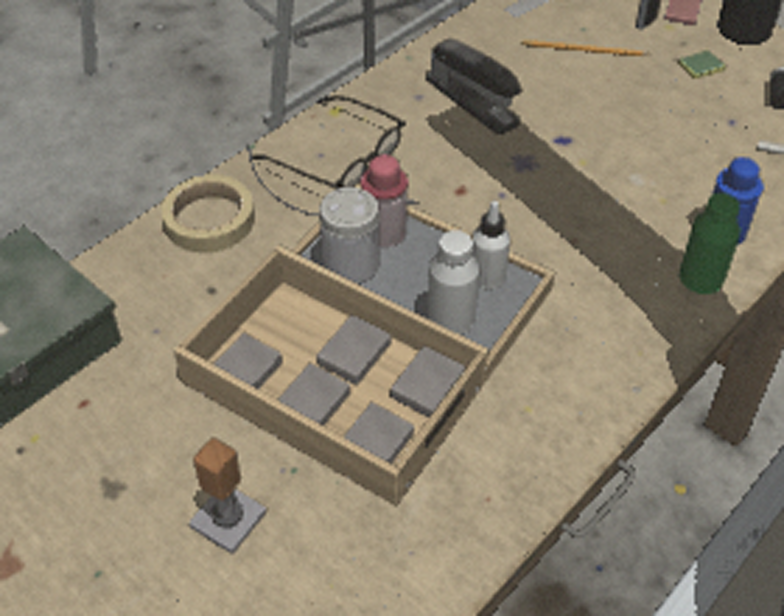

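View pics/d40.png

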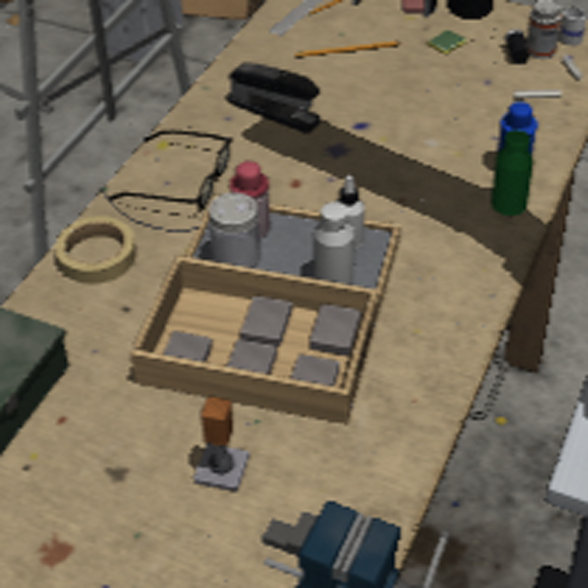

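All four bottles and jars stand on the deck (scene crop at about 350,235; 385,200; 455,285; 492,245). The five blocks lie flat, the tamper is upright, and the look-alikes, tape and stapler have not moved. The arm is clear, so I'm handing in.

Run:
```python
from h import *
print(manip.hand_in())
```

```text
the job is handed in; nothing more can be done
None
```

The job is done and handed in at about 55 s; the hand-in gave no verdict.

- **Blocks:** I put both spares flat in the middle of the bay. Three leaning blocks were there, and I pressed each one flat with the tamper, never touching them with the gripper. I then pressed firmly with about 39 N on the last fallen block, and ended with about 38 N across the two middle spares. Contact height matched flat blocks each time (24 mm over the bench).
- **Tamper:** It had been knocked about 5 cm aside during the run. I found it again in the camera images before gripping it, and afterwards stood it upright on the bench.
- **Bottles and jar:** The white bottle, paint jar, pink bottle and dropper bottle stand on the grey deck in two rows of two. Each touched down at the height its grasp predicted.
- **Last checks:** The final scene and side pictures show five flat blocks and all four items upright. The tape roll, stapler, blue bottle and green bottle are where they were. No check failed. The camera views differed by up to 3 mm on the caddy's position, which was within the clearances I left.

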